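# Load and start the glass panel preheat rack

### The job

Move the cream firebrick off the preheat rack into the wooden tray, and lean every glass panel, long side up and side by side, with its foot behind the rack's ridge and its back on the blue rail. Then press the blue, yellow and green keys fully down one at a time in that order without pressing the red one, and last push the orange start slide right to its stop, hold it there for three seconds and let it spring back. Leave the other things where they are.

Things in the scene. Friction and masses are not known exactly. Their poses are not given: they have to be found in the camera images.
- rack: Panel preheat rack, fixed. Origin at table level below the inner face of the foot ridge, mid-width; x from ridge to rail (towards the robot), y along the ridge, z up. Steel base 400 mm wide, x -18 to 108 mm, top at z 6; dark wooden ridge x -14 to 0, top at z 16 mm. A panel leaned long side up, foot at the ridge, back on the rail, slopes 45 degrees, its centre at x 42, z 48.
- rack_rail (a point): Middle of the axis of the rack's blue rail, a round bar of 16 mm diameter along the rack's y, at the rack's x = 73, z = 60 mm; posts at its ends, y = +-194 mm. Four panels fit beside one another at 90 mm pitch.
- tray: Light wooden brick tray, open on top, fixed: 120 x 150 x 35 mm outside (x, y, z), walls and floor 6 mm. Origin at the middle of its underside.
- brick: Cream firebrick, 44 x 60 x 50 mm (its x, y, z), about 150 g, loose; starts standing on the rack's base. Origin at its centre.
- console: Grey controller box, fixed, 80 x 205 x 30 mm (x, y, z), with four round spring keys in a row along its y; their colours change places. Origin at the middle of its underside.
- start_box: Green box, fixed, 170 x 80 x 30 mm, carrying the orange sprung slide. Origin at the middle of its underside; its x axis is the way the slide is to be pushed (away from the robot).
- slide (a joint): Travel of the orange start slide along the green box's +x: 0 at rest, 0.045 m at its stop. It springs back; 3 N at rest, 12 N at the stop.
- slide_face (a point): Centre of the near face (the one to push) of the orange slide's upright paddle, 14 mm thick, 44 mm wide, standing from just over the green box's top up to 66 mm above the table; this point lies 48.5 mm up and moves with the slide.
- panel_purple: Purple glass panel, 110 x 50 x 10 mm (its x, y, z), about 140 g, lying flat on the table; may be absent. Origin at its centre, x along its long side, z its face normal.
- panel_amber: Amber glass panel, 110 x 50 x 10 mm (its x, y, z), about 140 g, lying flat on the table; may be absent. Origin at its centre, x along its long side, z its face normal.
- panel_green: Green glass panel, 110 x 50 x 10 mm (its x, y, z), about 140 g, lying flat on the table; may be absent. Origin at its centre, x along its long side, z its face normal.
- panel_red: Red glass panel, 110 x 50 x 10 mm (its x, y, z), about 140 g, lying flat on the table; may be absent. Origin at its centre, x along its long side, z its face normal.
- key_blue_top (a point): Middle of the blue key's top (28 mm across), 52 mm above the table; moves down with the key, 6 mm at full stroke (about 5 N there), and springs back. Neighbours are 45 mm apart.
- key_yellow_top (a point): Middle of the yellow key's top (28 mm across), 52 mm above the table; moves down with the key, 6 mm at full stroke (about 5 N there), and springs back. Neighbours are 45 mm apart.
- key_green_top (a point): Middle of the green key's top (28 mm across), 52 mm above the table; moves down with the key, 6 mm at full stroke (about 5 N there), and springs back. Neighbours are 45 mm apart.
- key_red_top (a point): Middle of the red key's top (28 mm across), 52 mm above the table; moves down with the key, 6 mm at full stroke (about 5 N there), and springs back. Neighbours are 45 mm apart. Not to be pressed.
- key_red_base: Housing of the red key, with the key (not to be pressed). Origin at the middle of its underside.
- vase: Purple glass vase, 100 mm tall, 70 mm across; bystander, leave alone. Origin at its underside centre.
- frit_jar: Amber jar, 90 mm tall, 60 mm across; bystander, leave alone. Origin at its underside centre.
- spatula: Yellow-handled spatula, 160 mm long, lying; bystander, leave alone. Origin at its underside, x along it.
- brush: Wooden brush, lying; bystander, leave alone. Origin at its underside, x along it.
There are look-alikes about, which are no part of the job. Several things have the shape of the panel_green; the one meant has the colours described above.

How it is judged:
By the outcome, as a careful person would: the job done as asked, in the order asked, and still so for the second after the job is handed in, with the robot touching nothing.
Of panel_purple, panel_amber, panel_green, panel_red only 2 to 4 are there at a start; the rules pass over those that are not, and their reading is None.
At some moment in a run one of panel_purple, panel_amber, panel_green, panel_red may be knocked a few centimetres aside while the robot is not near it.
Once in a run the grip may slacken for a moment while it holds something.
It also fails if it takes over 210 s, if anything falls off the work surface, if the arm or the gripper's body presses on something with over 40 N, if the wrist force passes 120 N, or if a joint passes its speed limit or range.

### The arm

A 6-joint arm with a two-finger parallel gripper is mounted at the origin on the work surface. World frame = base frame: x ahead of the robot, y to its left, z up, the work surface at z = 0. Lengths are in m, angles in rad, forces in N, time in s.
With the tool pointing down it reaches from about 0.275 to 0.725 m from the base axis. Payload 15.9 kg.
Tool frame: the origin (TCP) lies midway between the tips of the shut fingers; the grasp point (between the pads) lies 19 mm behind it; z points along the fingers, y is the direction in which the jaws open and shut (so a half turn about z gives the same grasp; the last joint's range is limited). The gripper opens to 85 mm and grips with 20 to 120 N. Pads are 22 mm wide; open, the fingers measure 114 mm over their backs; the gripper's body (76 mm by 85 mm) begins 54 mm behind the grasp point. The pads swing forward as they close: fully open they stand 13 mm farther back than shut.
Start: joints at [1.14, 0.213, -0.034, 1.323, 0, 1.571], TCP at [0.209, 0.454, 0.231] pointing down, gripper open.
Joint ranges: [-2.98, 2.98], [-0.74, 1.72], [-1.14, 1.35], [-2.1, 2.04], [-1.57, 1.44], [-3.14, 3.14]. Speed limits (rad/s): [1.89, 1.89, 2.39, 2.57, 3.14, 3.14].

### API

Orientations are given as a unit quaternion [x, y, z, w].
In Python, from workcell import sensors, capture, ctrl gives the robot as it stands.
- The arm moves only by the tool move_arm, never from a script. Its argument "moves" is a list of rows, each a list of 7 numbers: the shift along the tool's x, y, z in units of 50 mm (1.0 is 50 mm), then the turn, a rotation vector about the tool's x, y, z in degrees, then the finger opening in mm, from 0 to 85.4. A call has 1 to 20 rows; each row is the pose to reach, as a shift and turn from the pose commanded when the call began, along the tool's axes at that moment; what a row does not reach only later rows make up. A row lasts 1/10 s, in which the tool goes at most 50 mm and 8.59 degrees, less where a joint would pass 70% of its speed; a pose out of reach is approached as far as the arm can. A call with a gripper value outside its range is refused whole. The fingers move at their own pace and stop on an object; the grip force is fixed at half the most. Time passes only in rows, so rows that repeat a pose let the fingers close. It gives the time, the measured TCP pose, the force and the opening at its end, in the units of the state.
- sensors.state(): the state, without advancing time (a new reading comes with each control period).
- capture(name): name is "side" or "top" or "wrist"; returns a dict with "pixels" (400x640x3 uint8, red, green, blue), "range_z" (400x640 float32, m along the optical axis (not along the pixel's ray), 0 where there is no reading), "intrinsics" (3x3 intrinsics, pixels), "cam_to_world" (4x4, takes a point from camera to world coordinates). Camera axes: x right, y down, z forward; pixel columns grow to the right and rows downward; lengths in m; the calibration is good to about 2 mm. A picture is of the moment at which its call begins.
- ctrl.hand_in(): hands the job in, once; it reports no verdict.
The state is a dict: "clock": time; "joint_positions": joint angles; "joint_vel": joint speeds; "joint_efforts": joint torques, N m; "eef_pos": TCP position; "ee_rot": TCP orientation; "wrist_force": force on the tool from outside, world axes, zero at the start; "moment": the same for the moment, N m; "gripper_width": finger opening in m.
Only numpy, scipy, OpenCV 4.12 (cv2) and the standard library are available. Lean on these libraries where they do the work, as an engineer would, in place of code of your own. Each camera call takes 0.05 s, during which the arm holds its last target.

## Working session

There is one attempt and no reset: what is moved stays moved. The work goes in short steps, Python scripts to look and compute and a tool call to move; the robot and the scene stay as the last step left them, time stands still between calls to the robot, and variables do not carry over. Pictures are saved under pics/ and viewed, and the job is handed in when it is done.

Besides the shell and the picture viewer there is one more tool, called after "Emit:" as name([rows], argument=value, ...), one row to a line, values as JSON. move_arm: Moves the arm, as the interface text tells. Its arguments: {"type":"object","properties":{"moves":{"type":"array"}},"required":["moves"]}

```bash
ls; mkdir -p pics
python3 - <<'E'
from workcell import sensors, capture, ctrl
import cv2,numpy as np
for n in ["top","side","wrist"]:
    c=capture(n); cv2.imwrite(f"pics/{n}0.png",c["pixels"][:,:,::-1]); np.savez(f"pics/{n}0.npz",**c)
    print(n,c["intrinsics"].tolist(),np.round(c["cam_to_world"],3).tolist())
print(sensors.state())
E
```

```text
pics
top [[374.4664271567297, 0.0, 319.82563088809474], [0.0, 374.4664271567297, 198.0241588377824], [0.0, 0.0, 1.0]] [[-0.001, -0.993, 0.119, 0.452], [-1.0, -0.001, -0.017, 0.035], [0.017, -0.119, -0.993, 1.023], [0.0, 0.0, 0.0, 1.0]]
side [[497.5355350594911, 0.0, 319.70480622724705], [0.0, 497.5355350594911, 203.22400436999072], [0.0, 0.0, 1.0]] [[-0.945, -0.25, 0.211, 0.282], [-0.327, 0.7, -0.635, 0.933], [0.011, -0.669, -0.743, 1.132], [0.0, 0.0, 0.0, 1.0]]
wrist [[288.0436091769623, 0.0, 317.5892483828127], [0.0, 288.0436091769623, 197.85011107851864], [0.0, 0.0, 1.0]] [[0.418, 0.861, 0.29, 0.134], [0.908, -0.395, -0.135, 0.488], [-0.002, 0.32, -0.947, 0.374], [0.0, 0.0, 0.0, 1.0]]
{'clock': 0.15, 'joint_positions': array([ 1.13999840e+00,  2.13270825e-01, -3.48824381e-02,  1.32348994e+00,
        7.21813343e-06,  1.57077875e+00]), 'joint_vel': array([-0.00054949, -0.00174676,  0.00137151, -0.00114352,  0.00026418,
       -0.00044554]), 'joint_efforts': array([ 1.98657173e-03, -6.86404967e+01,  4.87247407e+01,  1.30948483e-02,
        1.31665156e-04,  1.86774440e-05]), 'eef_pos': array([0.20869162, 0.45409046, 0.2309289 ]), 'ee_rot': array([ 2.13728586e-01,  9.76892989e-01, -4.12880421e-04, -9.40336924e-05]), 'wrist_force': array([-0.12860858,  0.68615844, -0.58632681]), 'moment': array([-0.02520823,  0.02927253, -0.01337882]), 'gripper_width': 0.08548475384971128}
```

View pics/top0.png

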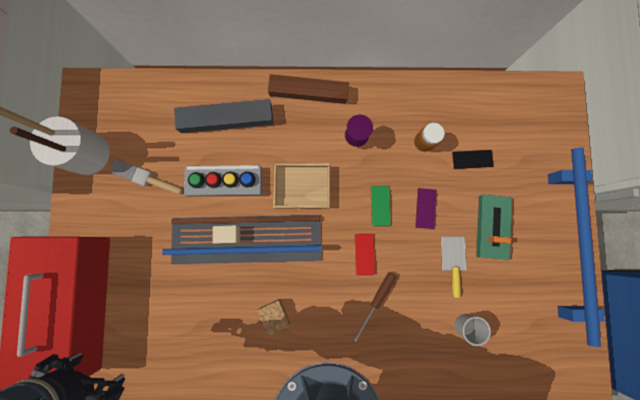

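View pics/side0.png

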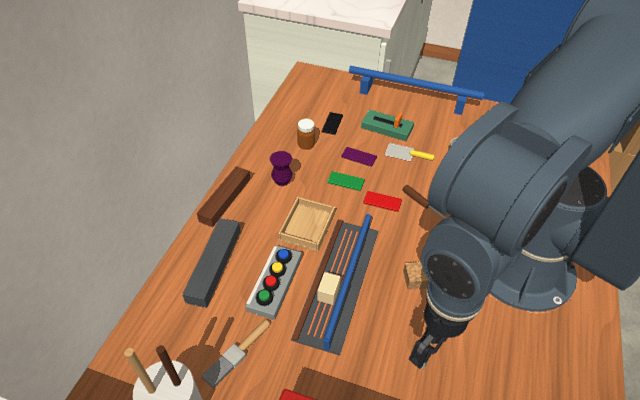

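View pics/wrist0.png

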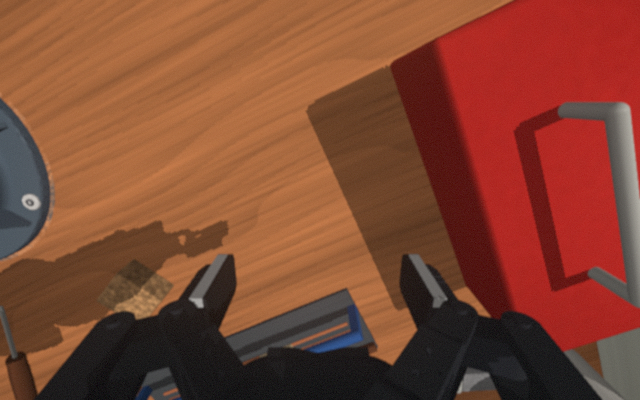

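The top view shows panels: green (381,206), purple (426,208) and red (365,254). The black slab (473,159), the grey spatula blade (453,252) and the cork block (273,316) are look-alikes, and there is no amber panel. The brick is at (225,234), the tray at (302,186) and the keys are at y≈180. The slide is at (500,240). Next I'll take a close crop and measure.

```bash
cat > h.py <<'E'
import numpy as np,cv2
from workcell import sensors,capture,ctrl
from scipy.spatial.transform import Rotation as R
def world(c):
    K=c["intrinsics"];z=c["range_z"];h,w=z.shape
    u,v=np.meshgrid(np.arange(w),np.arange(h))
    P=np.stack([(u-K[0,2])/K[0,0]*z,(v-K[1,2])/K[1,1]*z,z],-1)
    T=c["cam_to_world"];return P@T[:3,:3].T+T[:3,3]
def rect(W,box,cond,rgb):
    x0,y0,x1,y1=box
    p=W[y0:y1,x0:x1].reshape(-1,3);q=rgb[y0:y1,x0:x1].reshape(-1,3).astype(int)
    m=cond(q[:,0],q[:,1],q[:,2],p[:,2]);p=p[m]
    (cx,cy),(a,b),ang=cv2.minAreaRect((p[:,:2]*1000).astype(np.float32))
    return dict(n=len(p),c=(round(cx,1),round(cy,1)),size=(round(a,1),round(b,1)),ang=round(ang,1),z=round(float(np.median(p[:,2]))*1000,1))
E
python3 - <<'E'
from h import *
c=dict(np.load("pics/top0.npz"));W=world(c);I=c["pixels"]
cv2.imwrite("pics/crop1.png",cv2.resize(I[130:340,150:350,::-1],None,fx=3,fy=2.8,interpolation=cv2.INTER_CUBIC))
cv2.imwrite("pics/crop2.png",cv2.resize(I[110:310,340:540,::-1],None,fx=3,fy=3,interpolation=cv2.INTER_CUBIC))
t=lambda n,b,f:print(n,rect(W,b,f,I))
t("green",(365,180,400,232),lambda r,g,b,z:(g>r+30)&(g>b+30))
t("purple",(410,180,445,235),lambda r,g,b,z:(b>g+20)&(r<140))
t("red",(350,228,382,282),lambda r,g,b,z:(r>g+100)&(g<50))
t("black",(445,142,500,175),lambda r,g,b,z:(r<50))
t("brick",(205,215,245,250),lambda r,g,b,z:(z>0.045)&(r>180))
t("tray",(265,155,340,215),lambda r,g,b,z:(z>0.025))
t("startbox",(470,185,520,268),lambda r,g,b,z:(z>0.022)&(z<.04))
t("slide",(470,185,530,268),lambda r,g,b,z:(z>0.055))
t("rail",(150,240,335,262),lambda r,g,b,z:(b>r+30)&(z>0.05))
t("ridge?",(165,210,335,225),lambda r,g,b,z:(z>0.011))
t("base",(160,210,335,270),lambda r,g,b,z:(z>0.0045)&(z<.009)&(abs(r-b)<25))
t("console",(180,160,266,200),lambda r,g,b,z:(z>0.024)&(z<.035))
for n,f in dict(g=lambda r,g,b,z:(g>r+25)&(g>b+25),r=lambda r,g,b,z:(r>g+70)&(r>b+70),y=lambda r,g,b,z:(r>b+60)&(g>b+60),b=lambda r,g,b,z:(b>r+50)).items():
    t("key"+n,(185,168,260,190),lambda r,g,b,z:f(r,g,b,z)&(z>.045))
E
```

```text
green {'n': 717, 'c': (534.9, -67.2), 'size': (114.6, 236.0), 'ang': 13.2, 'z': 9.4}
purple {'n': 701, 'c': (528.6, -132.2), 'size': (110.9, 349.8), 'ang': 7.0, 'z': 9.2}
red {'n': 725, 'c': (421.5, -47.8), 'size': (107.1, 163.0), 'ang': 1.6, 'z': 9.3}
black {'n': 630, 'c': (597.0, -205.0), 'size': (77.2, 554.5), 'ang': 23.2, 'z': 9.2}
brick {'n': 386, 'c': (474.3, 163.7), 'size': (258.7, 41.5), 'ang': 89.4, 'z': 55.4}
tray {'n': 526, 'c': (558.1, 67.9), 'size': (150.4, 211.8), 'ang': 89.8, 'z': 33.6}
startbox {'n': 1805, 'c': (494.2, -451.8), 'size': (82.2, 169.5), 'ang': 84.7, 'z': 29.2}
slide {'n': 126, 'c': (459.6, -218.0), 'size': (505.2, 15.4), 'ang': 89.9, 'z': 65.7}
rail {'n': 947, 'c': (437.8, 216.0), 'size': (20.6, 397.3), 'ang': 1.3, 'z': 66.3}
ridge? {'n': 779, 'c': (488.8, 217.3), 'size': (396.1, 72.3), 'ang': 89.8, 'z': 15.4}
base {'n': 2273, 'c': (463.2, 216.6), 'size': (122.7, 398.4), 'ang': 1.4, 'z': 6.0}
console {'n': 1390, 'c': (619.1, 280.0), 'size': (79.8, 205.4), 'ang': 0.2, 'z': 29.3}
keyg {'n': 89, 'c': (617.4, 346.3), 'size': (24.2, 26.6), 'ang': 2.3, 'z': 50.8}
keyr {'n': 84, 'c': (544.0, 170.4), 'size': (326.9, 25.9), 'ang': 60.5, 'z': 50.9}
keyy {'n': 87, 'c': (619.6, 256.2), 'size': (25.1, 25.8), 'ang': 46.0, 'z': 50.7}
keyb {'n': 87, 'c': (619.9, 211.4), 'size': (25.1, 25.4), 'ang': 33.9, 'z': 51.4}
```

View pics/crop1.png

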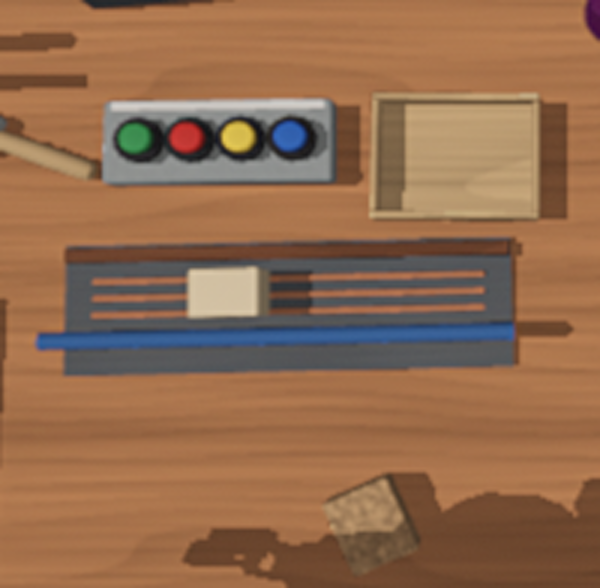

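View pics/crop2.png

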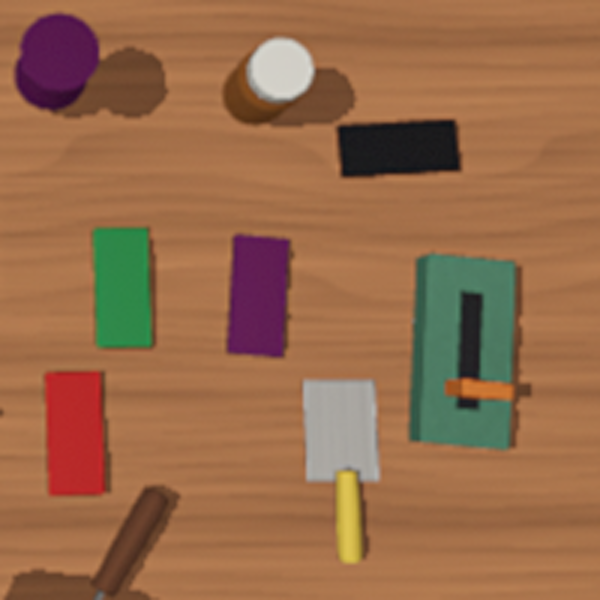

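The crops confirm it: the chosen panels are green, purple and red, the black slab is the decoy, and the key order from high y is green, red, yellow, blue. Depth dropouts skewed some of the rectangles, so I'll redo those.

```bash
sed -i 's/;p=p\[m\]/\&(p[:,2]<.3);p=p[m]/' h.py
python3 - <<'E'
from h import *
c=dict(np.load("pics/top0.npz"));W=world(c);I=c["pixels"]
t=lambda n,b,f:print(n,rect(W,b,f,I))
t("green",(365,180,400,232),lambda r,g,b,z:(g>r+30)&(g>b+30))
t("purple",(410,180,445,235),lambda r,g,b,z:(b>g+20)&(r<140))
t("red",(350,228,382,282),lambda r,g,b,z:(r>g+100)&(g<50))
t("brick",(205,215,245,250),lambda r,g,b,z:(z>0.050)&(r>180))
t("tray",(265,155,340,215),lambda r,g,b,z:(z>0.025))
t("startbox",(470,185,520,268),lambda r,g,b,z:(z>0.022)&(z<.04))
t("slide",(470,185,530,268),lambda r,g,b,z:(z>0.06)&(r>b+80))
t("rail",(150,240,335,262),lambda r,g,b,z:(b>r+30)&(z>0.05))
t("ridge?",(165,210,335,225),lambda r,g,b,z:(z>0.013)&(r>b))
t("red key",(185,168,260,190),lambda r,g,b,z:(r>g+70)&(r>b+70)&(z>.045))
E
```

```text
green {'n': 713, 'c': (554.1, -148.9), 'size': (107.7, 51.6), 'ang': 0.4, 'z': 9.3}
purple {'n': 697, 'c': (546.6, -273.6), 'size': (52.2, 107.4), 'ang': 85.2, 'z': 9.2}
red {'n': 722, 'c': (423.1, -104.4), 'size': (107.1, 49.7), 'ang': 1.6, 'z': 9.3}
brick {'n': 383, 'c': (475.4, 263.7), 'size': (59.0, 41.0), 'ang': 89.9, 'z': 55.4}
tray {'n': 503, 'c': (604.4, 67.7), 'size': (150.4, 119.3), 'ang': 89.8, 'z': 33.4}
startbox {'n': 1805, 'c': (494.2, -451.8), 'size': (82.2, 169.5), 'ang': 84.7, 'z': 29.2}
slide {'n': 95, 'c': (460.5, -448.4), 'size': (44.5, 12.8), 'ang': 89.9, 'z': 64.9}
rail {'n': 942, 'c': (434.9, 216.0), 'size': (15.0, 397.3), 'ang': 1.3, 'z': 66.3}
ridge? {'n': 685, 'c': (514.2, 217.2), 'size': (14.1, 396.1), 'ang': 1.3, 'z': 15.7}
red key {'n': 83, 'c': (619.7, 301.4), 'size': (26.3, 24.2), 'ang': 18.7, 'z': 50.8}
```

```bash
cat >> h.py <<'E'
def tool(yaw=0,tilt=0):
    # base: tool x=-X, y=+Y, z=-Z ; yaw about world Z (deg), tilt about world y (deg) applied before yaw
    B=R.from_matrix(np.array([[-1,0,0],[0,1,0],[0,0,-1.]]))
    return R.from_euler("z",yaw,degrees=True)*R.from_euler("y",tilt,degrees=True)*B
def go(pos,rot=None):
    s=sensors.state();q=R.from_quat(s["ee_rot"])
    d=q.inv().apply(np.array(pos)-s["eef_pos"])/.05
    rv=np.zeros(3) if rot is None else np.degrees((q.inv()*rot).as_rotvec())
    print("t",round(s["clock"],2),"shift",np.round(d,3),"rot",np.round(rv,2),"n",max(np.linalg.norm(d),np.linalg.norm(rv)/8.59).round(1))
    print(" tcp",np.round(s["eef_pos"]*1000,1),"w",round(s["gripper_width"]*1000,1),"F",np.round(s["wrist_force"],1),"j",np.round(s["joint_positions"],2))
E
python3 - <<'E'
from h import *
go([.4755,.2635,.16],tool(0))
E
```

```text
t 0.15 shift [-6.44  -1.234  1.42 ] rot [-5.000e-02 -1.000e-02 -2.468e+01] n 6.7
 tcp [208.7 454.1 230.9] w 85.5 F [-0.1  0.7 -0.6] j [ 1.14  0.21 -0.03  1.32  0.    1.57]
```

Emit:
move_arm([
  [-6.44,-1.234,1.42,0,0,-24.68,85],
  [-6.44,-1.234,1.42,0,0,-24.68,85],
  [-6.44,-1.234,1.42,0,0,-24.68,85],
  [-6.44,-1.234,1.42,0,0,-24.68,85],
  [-6.44,-1.234,1.42,0,0,-24.68,85],
  [-6.44,-1.234,1.42,0,0,-24.68,85],
  [-6.44,-1.234,1.42,0,0,-24.68,85],
  [-6.44,-1.234,1.42,0,0,-24.68,85],
  [-6.44,-1.234,1.42,0,0,-24.68,85],
  [-6.44,-1.234,1.42,0,0,-24.68,85],
  [-6.44,-1.234,1.42,0,0,-24.68,85],
  [-6.44,-1.234,1.42,0,0,-24.68,85],
])

```text
clock: 1.35
eef_pos: [0.475, 0.2646, 0.1607]
ee_rot: [-0.001, 1.0, 0.0, 0.0]
wrist_force: [0.9, -0.6, 0.0]
gripper_width: 0.085
```

Run:
```python
from h import *
go([.4755,.2635,.020],tool(0))
for n in ["wrist","top"]:
    c=capture(n); cv2.imwrite(f"pics/{n}1.png",c["pixels"][:,:,::-1])
```

```text
t 1.35 shift [-0.009 -0.023  2.814] rot [0.02 0.03 0.09] n 2.8
 tcp [475.  264.6 160.7] w 85.0 F [ 0.9 -0.6  0. ] j [ 0.51  0.32 -0.07  1.18  0.    0.51]
```

View pics/wrist1.png

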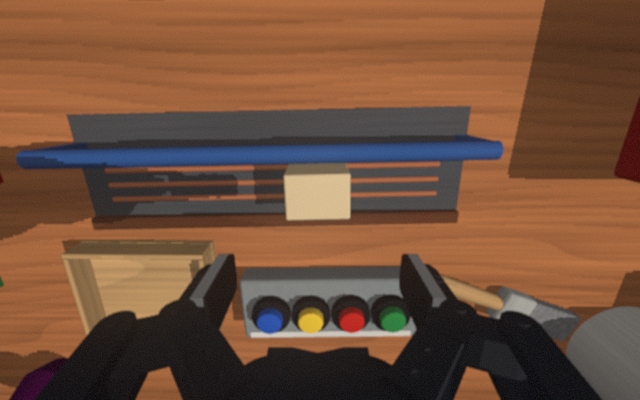

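The wrist view shows the brick at (317,192), centred between the fingers (columns 215–420). I'll descend.

Emit:
move_arm([
  [0,-0.02,0.5,0,0,0,85],
  [0,-0.02,1.0,0,0,0,85],
  [0,-0.02,1.4,0,0,0,85],
  [0,-0.02,1.8,0,0,0,85],
  [0,-0.02,2.2,0,0,0,85],
  [0,-0.02,2.5,0,0,0,85],
  [0,-0.02,2.7,0,0,0,85],
  [0,-0.02,2.8,0,0,0,85],
  [0,-0.02,2.8,0,0,0,85],
  [0,-0.02,2.8,0,0,0,55],
  [0,-0.02,2.8,0,0,0,50],
  [0,-0.02,2.8,0,0,0,50],
  [0,-0.02,2.8,0,0,0,50],
  [0,-0.02,2.8,0,0,0,50],
  [0,-0.02,2.8,0,0,0,50],
  [0,-0.02,2.8,0,0,0,50],
  [0,-0.02,2.8,0,0,0,50],
])

```text
clock: 3.15
eef_pos: [0.4762, 0.2631, 0.0213]
ee_rot: [0.0, 1.0, 0.0, 0.001]
wrist_force: [-0.8, -0.6, 7.1]
gripper_width: 0.0592
```

Emit:
move_arm([
  [0,0,-0.2,0,0,0,40],
  [0,0,-0.5,0,0,0,40],
  [0,0,-0.9,0,0,0,40],
  [0,0,-1.3,0,0,0,40],
  [0,0,-1.7,0,0,0,40],
  [0,0,-1.7,0,0,0,40],
  [0,0,-1.7,0,0,0,40],
])

```text
clock: 3.85
eef_pos: [0.4758, 0.2629, 0.1058]
ee_rot: [0.0, 1.0, 0.0, 0.0]
wrist_force: [-0.2, 0.2, -1.9]
gripper_width: 0.0591
```

Run:
```python
from h import *
go([.604,.068,.106],tool(0))
c=capture("top"); cv2.imwrite(f"pics/top2.png",c["pixels"][:,:,::-1])
```

```text
t 3.85 shift [-2.564 -3.897 -0.004] rot [ 0.03  0.05 -0.01] n 4.7
 tcp [475.8 262.9 105.8] w 59.1 F [-0.2  0.2 -1.9] j [ 0.5   0.36 -0.17  1.05 -0.    0.5 ]
```

View pics/top2.png

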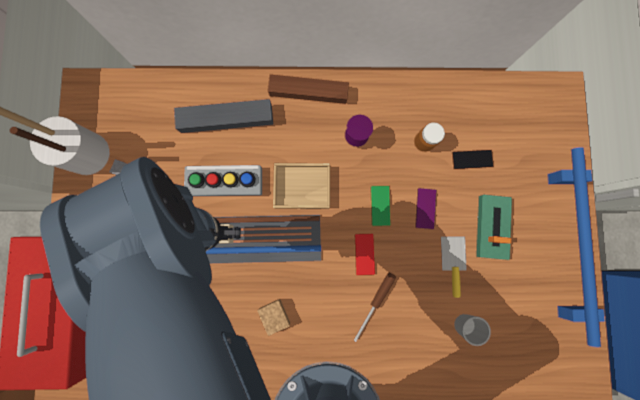

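Emit:
move_arm([
  [-0.5,-0.76,0,0,0,0,40],
  [-1.0,-1.52,0,0,0,0,40],
  [-1.5,-2.28,0,0,0,0,40],
  [-2.0,-3.04,0,0,0,0,40],
  [-2.4,-3.65,0,0,0,0,40],
  [-2.56,-3.9,0,0,0,0,40],
  [-2.56,-3.9,0,0,0,0,40],
  [-2.56,-3.9,0,0,0,0,40],
  [-2.56,-3.9,0.4,0,0,0,40],
  [-2.56,-3.9,0.8,0,0,0,40],
  [-2.56,-3.9,1.2,0,0,0,40],
  [-2.56,-3.9,1.5,0,0,0,40],
  [-2.56,-3.9,1.6,0,0,0,40],
  [-2.56,-3.9,1.66,0,0,0,40],
  [-2.56,-3.9,1.68,0,0,0,40],
  [-2.56,-3.9,1.68,0,0,0,40],
])

```text
clock: 5.5
eef_pos: [0.6039, 0.0681, 0.022]
ee_rot: [-0.0, 1.0, 0.0, 0.0]
wrist_force: [-0.1, 0.1, -1.9]
gripper_width: 0.0591
```

Brick still held, about 1 mm above the floor. Open and lift.

Emit:
move_arm([
  [0,0,0,0,0,0,64],
  [0,0,0,0,0,0,68],
  [0,0,0,0,0,0,74],
  [0,0,0,0,0,0,74],
  [0,0,0,0,0,0,74],
  [0,0,-0.2,0,0,0,74],
  [0,0,-0.6,0,0,0,74],
  [0,0,-1.2,0,0,0,74],
  [0,0,-2.0,0,0,0,74],
  [0,0,-2.8,0,0,0,74],
  [0,0,-3.2,0,0,0,74],
  [0,0,-3.2,0,0,0,74],
])

```text
clock: 6.7
eef_pos: [0.6051, 0.0679, 0.1855]
ee_rot: [0.0, 1.0, 0.0, 0.003]
wrist_force: [0.7, 0.3, -0.6]
gripper_width: 0.0737
```

Run:
```python
from h import *
# test pose: above rack tilt 45
go([.52,.23,.18],tool(0,45))
for n in ["top","side"]:
    c=capture(n); cv2.imwrite(f"pics/{n}3.png",c["pixels"][:,:,::-1])
```

```text
t 6.7 shift [1.704 3.241 0.101] rot [4.000e-02 4.533e+01 1.000e-02] n 5.3
 tcp [605.1  67.9 185.5] w 73.7 F [ 0.7  0.3 -0.6] j [ 0.11  0.45  0.18  1.29 -0.    0.11]
```

View pics/side3.png

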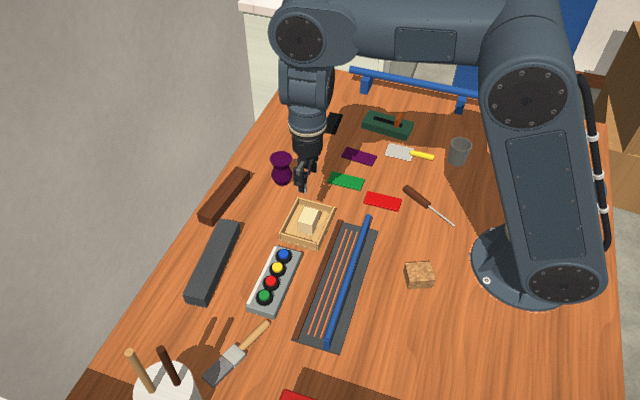

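The side view shows the brick in the tray at (309,220). Next I'll test in the air whether the 45° tool tilt needed above the rack is reachable.

Emit:
move_arm([
  [1.7,3.2,0.1,0,45,0,74],
  [1.7,3.2,0.1,0,45,0,74],
  [1.7,3.2,0.1,0,45,0,74],
  [1.7,3.2,0.1,0,45,0,74],
  [1.7,3.2,0.1,0,45,0,74],
  [1.7,3.2,0.1,0,45,0,74],
  [1.7,3.2,0.1,0,45,0,74],
  [1.7,3.2,0.1,0,45,0,74],
  [1.7,3.2,0.1,0,45,0,74],
  [1.7,3.2,0.1,0,45,0,74],
  [1.7,3.2,0.1,0,45,0,74],
  [1.7,3.2,0.1,0,45,0,74],
])

```text
clock: 8.0
eef_pos: [0.4683, 0.2167, 0.1415]
ee_rot: [0.003, 0.933, 0.008, -0.359]
wrist_force: [0.4, 0.3, -0.6]
gripper_width: 0.0739
```

Run:
```python
from h import *
go([.47,.30,.08],tool(0,45))
```

```text
t 8.0 shift [-0.849  1.65   0.919] rot [1.02 2.91 0.02] n 2.1
 tcp [468.3 216.7 141.5] w 73.9 F [ 0.4  0.3 -0.6] j [0.3  0.99 0.74 2.04 0.22 0.23]
```

j4 hits its limit at 42°, so I'll grasp the panels with the tool tilted −15° and place them at +30°. Re-measuring the panels now.

```bash
cat >> h.py <<'E'
COL=dict(green=lambda r,g,b,z:(g>r+30)&(g>b+30),purple=lambda r,g,b,z:(b>g+20)&(r<140)&(r>b-10),red=lambda r,g,b,z:(r>g+100)&(g<50))
def panel(name,c=None,cx=(330,460),cy=(170,300),zr=(.003,.02)):
    c=c or capture("top");W=world(c);I=c["pixels"].astype(int)
    m=COL[name](I[...,0],I[...,1],I[...,2],0)&(W[...,2]>zr[0])&(W[...,2]<zr[1])
    k=np.zeros_like(m);k[cy[0]:cy[1],cx[0]:cx[1]]=1;m&=k
    n,l,st,_=cv2.connectedComponentsWithStats(m.astype(np.uint8))
    i=1+np.argmax(st[1:,4]);p=W[l==i]
    (x,y),(a,b),ang=cv2.minAreaRect((p[:,:2]*1000).astype(np.float32))
    if b>a: ang+=90
    ang=(ang+90)%180-90
    print(name,"px",st[i],"c",round(x,1),round(y,1),"size",round(max(a,b),1),round(min(a,b),1),"yaw",round(ang,2),"z",round(p[:,2].mean()*1000,1))
    return np.array([x,y])/1000,ang
E
python3 - <<'E'
from h import *
c=capture("top"); cv2.imwrite(f"pics/top4.png",c["pixels"][:,:,::-1])
for n in COL: panel(n,c)
p,a=panel("red",c)
go([*p,.10],tool(a,-15))
E
```

```text
green px [371 186  19  40 688] c 554.2 -148.2 size 107.4 48.4 yaw 0.68 z 9.2
purple px [416 189  20  40 683] c 546.6 -272.6 size 107.1 49.6 yaw -4.99 z 9.3
red px [356 234  18  41 597] c 422.9 -103.4 size 106.5 47.0 yaw 0.07 z 9.3
red px [356 234  18  41 597] c 422.9 -103.4 size 106.5 47.0 yaw 0.07 z 9.3
t 8.05 shift [ 0.116 -6.422  1.107] rot [  0.93 -57.11  -0.59] n 6.7
 tcp [468.2 216.6 141.3] w 73.8 F [-0.6  1.2  0.4] j [0.3  0.99 0.74 2.04 0.22 0.23]
```

View pics/top4.png

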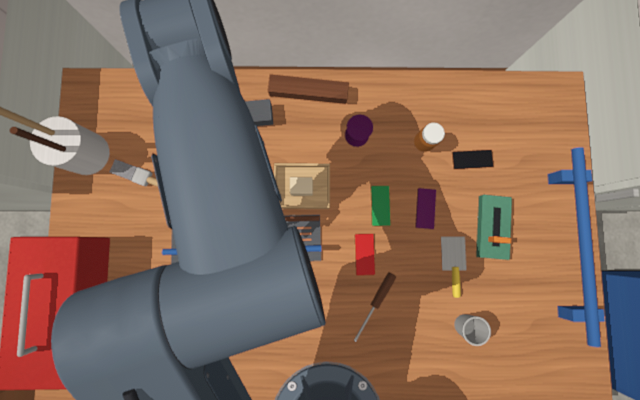

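Run:
```python
from h import *
go([.4231,-.104,.14],tool(1.5,-15))
```

```text
t 8.05 shift [ 0.65  -6.423  0.511] rot [  1.28 -57.1   -2.04] n 6.7
 tcp [468.2 216.6 141.3] w 73.8 F [-0.6  1.2  0.4] j [0.3  0.99 0.74 2.04 0.22 0.23]
```

Emit:
move_arm([
  [0.65,-6.42,0.5,1.3,-57,-2,64],
  [0.65,-6.42,0.5,1.3,-57,-2,64],
  [0.65,-6.42,0.5,1.3,-57,-2,64],
  [0.65,-6.42,0.5,1.3,-57,-2,64],
  [0.65,-6.42,0.5,1.3,-57,-2,64],
  [0.65,-6.42,0.5,1.3,-57,-2,64],
  [0.65,-6.42,0.5,1.3,-57,-2,64],
  [0.65,-6.42,0.5,1.3,-57,-2,64],
  [0.65,-6.42,0.5,1.3,-57,-2,64],
  [0.65,-6.42,0.5,1.3,-57,-2,64],
  [0.65,-6.42,0.5,1.3,-57,-2,64],
  [0.65,-6.42,0.5,1.3,-57,-2,64],
  [0.65,-6.42,0.5,1.3,-57,-2,64],
  [0.65,-6.42,0.5,1.3,-57,-2,64],
])

```text
clock: 9.45
eef_pos: [0.4239, -0.1032, 0.1399]
ee_rot: [-0.014, 0.992, 0.002, 0.129]
wrist_force: [-0.8, 0.6, 0.1]
gripper_width: 0.0637
```

Run:
```python
from h import *
go([.4231,-.104,.02],tool(1.5,-15))
```

```text
t 9.45 shift [ 0.626 -0.014  2.315] rot [-0.   -0.23  0.06] n 2.4
 tcp [ 423.9 -103.2  139.9] w 63.7 F [-0.8  0.6  0.1] j [-0.3  -0.09 -0.64  0.78  0.08 -0.31]
```

Emit:
move_arm([
  [0.15,-0.01,0.6,0,0,0,64],
  [0.3,-0.01,1.2,0,0,0,64],
  [0.47,-0.01,1.7,0,0,0,64],
  [0.63,-0.01,2.1,0,0,0,64],
  [0.63,-0.01,2.3,0,0,0,64],
  [0.63,-0.01,2.3,0,0,0,64],
  [0.63,-0.01,2.3,0,0,0,64],
])

```text
clock: 10.15
eef_pos: [0.4226, -0.1042, 0.021]
ee_rot: [-0.013, 0.992, 0.001, 0.129]
wrist_force: [-0.2, -0.9, 0.4]
gripper_width: 0.0642
```

Run:
```python
from h import *
go([.4231,-.104,.000],tool(1.5,-15))
c=capture("wrist"); cv2.imwrite(f"pics/w5.png",c["pixels"][:,:,::-1])
c=capture("side"); cv2.imwrite(f"pics/s5.png",cv2.resize(c["pixels"][130:260,310:480,::-1],None,fx=4,fy=4))
```

```text
t 10.15 shift [0.097 0.005 0.408] rot [-0.02 -0.2   0.02] n 0.4
 tcp [ 422.6 -104.2   21. ] w 64.2 F [-0.2 -0.9  0.4] j [-0.3   0.06 -0.84  0.42  0.08 -0.32]
```

View pics/w5.png

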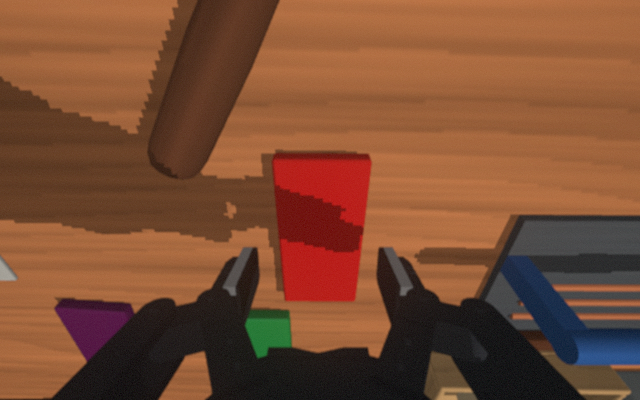

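View pics/s5.png

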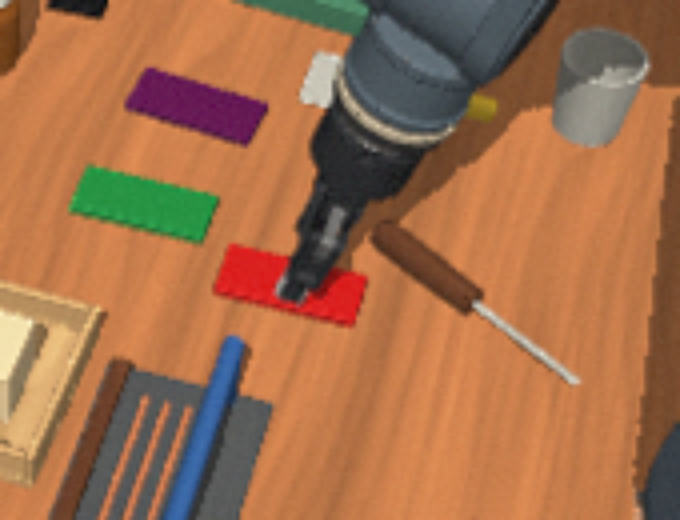

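The panel lies between the fingers (wrist image, red at (320,225)). I'll step down gently to find the table.

Emit:
move_arm([
  [0.04,0,0.15,0,0,0,62],
  [0.06,0,0.25,0,0,0,60],
  [0.08,0,0.33,0,0,0,60],
  [0.08,0,0.33,0,0,0,60],
])

```text
clock: 10.65
eef_pos: [0.422, -0.1043, 0.0031]
ee_rot: [-0.013, 0.992, 0.002, 0.128]
wrist_force: [-0.7, 0.4, -0.1]
gripper_width: 0.0597
```

Emit:
move_arm([
  [0.01,0,0.04,0,0,0,60],
  [0.01,0,0.04,0,0,0,60],
])

```text
clock: 10.85
eef_pos: [0.4226, -0.1045, 0.0017]
ee_rot: [-0.013, 0.992, 0.001, 0.129]
wrist_force: [-0.2, -0.8, 0.3]
gripper_width: 0.0601
```

Emit:
move_arm([
  [0.01,0,0.04,0,0,0,60],
  [0.01,0,0.04,0,0,0,60],
])

```text
clock: 11.05
eef_pos: [0.4226, -0.1045, -0.0004]
ee_rot: [-0.013, 0.992, 0.001, 0.129]
wrist_force: [0.1, 0.7, 0.6]
gripper_width: 0.0599
```

Emit:
move_arm([
  [0,0,0,0,0,0,55],
  [0,0,0,0,0,0,45],
  [0,0,0,0,0,0,40],
  [0,0,0,0,0,0,30],
  [0,0,0,0,0,0,30],
  [0,0,0,0,0,0,30],
  [0,0,0,0,0,0,30],
])

```text
clock: 11.75
eef_pos: [0.4226, -0.1045, 0.0]
ee_rot: [-0.013, 0.992, 0.001, 0.129]
wrist_force: [-7.4, 1.4, 12.7]
gripper_width: 0.0482
```

Emit:
move_arm([
  [-0.05,0,-0.2,0,0,0,30],
  [-0.15,0,-0.6,0,0,0,30],
  [-0.3,0,-1.2,0,0,0,30],
  [-0.5,0,-2.0,0,0,0,30],
  [-0.6,0,-2.6,0,0,0,30],
  [-0.6,0,-2.6,0,0,0,30],
])

```text
clock: 12.35
eef_pos: [0.4203, -0.1052, 0.1371]
ee_rot: [-0.013, 0.991, 0.0, 0.132]
wrist_force: [0.4, -0.8, -2.6]
gripper_width: 0.0484
```

Run:
```python
from h import *
go([.4231,-.104,.20],tool(1.5,-15))
c=capture("wrist"); cv2.imwrite(f"pics/w6.png",c["pixels"][:,:,::-1])
c=capture("side"); cv2.imwrite(f"pics/s6.png",c["pixels"][:,:,::-1])
```

```text
t 12.35 shift [-0.383  0.02  -1.2  ] rot [-0.16  0.16  0.  ] n 1.3
 tcp [ 420.3 -105.2  137.1] w 48.4 F [ 0.4 -0.8 -2.6] j [-0.31 -0.1  -0.66  0.77  0.08 -0.32]
```

View pics/w6.png

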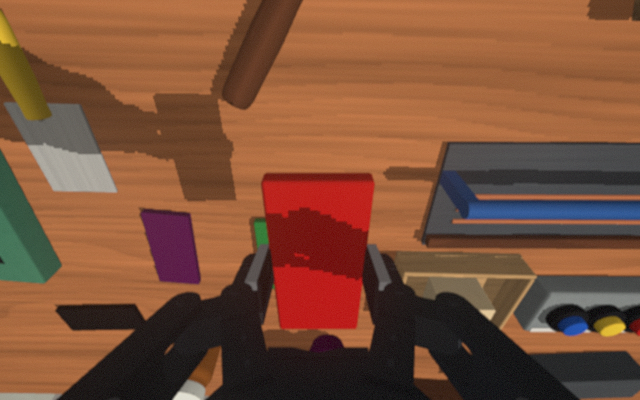

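View pics/s6.png

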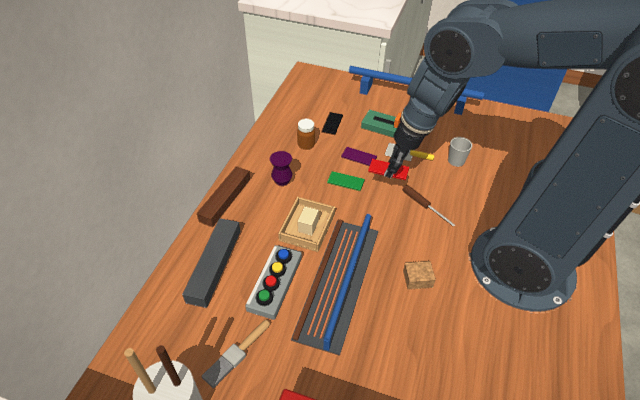

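The red panel is held level and centred. I'll measure its pose in the tool frame from the wrist depth and work out the placing pose.

```bash
cat >> h.py <<'E'
WC=dict(red=lambda r,g,b:(r>2.5*g)&(r>2.5*b)&(r>60),green=lambda r,g,b:(g>1.5*r)&(g>1.3*b),purple=lambda r,g,b:(r>1.8*g)&(b>1.4*g)&(r<160))
def held(name):
    """pose of held panel in tool frame from wrist cam: centre(mid-thickness), R cols x=long,y,z=normal"""
    c=capture("wrist");s=sensors.state();W=world(c);I=c["pixels"].astype(int)
    q=R.from_quat(s["ee_rot"]);T=q.inv().apply((W-s["eef_pos"]).reshape(-1,3)).reshape(W.shape)
    m=WC[name](I[...,0],I[...,1],I[...,2])&(c["range_z"]>.05)&(np.abs(T[...,2])<.09)&(np.abs(T[...,1])<.05)&(np.abs(T[...,0])<.12)
    n,l,st,_=cv2.connectedComponentsWithStats(m.astype(np.uint8));i=1+np.argmax(st[1:,4])
    p=T[l==i]
    for _ in range(4):
        c0=p.mean(0);nrm=np.linalg.svd(p-c0,full_matrices=False)[2][2];nrm*=-np.sign(nrm[2])
        d=(p-c0)@nrm;p=p[np.abs(d)<max(.0015,2*np.abs(d).mean())]
    c0=p.mean(0)
    ex=np.array([1,0,0.]);ex-=nrm*(ex@nrm);ex/=np.linalg.norm(ex);ey=np.cross(nrm,ex)
    uv=np.stack([(p-c0)@ex,(p-c0)@ey],1)*1000
    (u,v),(a,b),ang=cv2.minAreaRect(uv.astype(np.float32))
    if b>a: ang+=90
    ang=np.radians((ang+90)%180-90)
    X=np.cos(ang)*ex+np.sin(ang)*ey;cc=c0+ex*u/1e3+ey*v/1e3
    print(name,"n",len(p),"size",round(max(a,b),1),round(min(a,b),1),"top centre tool mm",np.round(cc*1000,1),"normal",np.round(nrm,3),"long",np.round(X,3),"pitch",round(np.degrees(np.arctan2(X[2],X[0])),1))
    return cc-nrm*.005,np.stack([X,np.cross(nrm,X),nrm],1)
RY=np.radians(1.3);RO=np.array([.5076,.2172,0.])   # rack origin, x axis at 181.3deg
RR=R.from_euler("z",181.3,degrees=True)
def rack(p): return RO+RR.apply(np.array(p))
E
python3 - <<'E'
from h import *
held("red")
E
```

```text
red n 13911 size 110.9 49.5 top centre tool mm [ -3.9  -1.1 -10. ] normal [-0.255 -0.003 -0.967] long [ 0.967  0.002 -0.255] pitch -14.8
```

```bash
cat >> h.py <<'E'
def place(P,s,x,z,pitch=-15,off=None):
    """tool pose so that the held panel sits with centre at rack (x,s,z), 45deg. off = panel centre in tool frame (m)"""
    a=np.radians(pitch);X=np.array([np.cos(a),0,np.sin(a)]);Z=np.array([np.sin(a),0,-np.cos(a)])
    Pt=np.stack([X,np.cross(Z,X),Z],1)
    k=np.sqrt(.5);Xw=RR.apply([k,0,k]);Zw=RR.apply([-k,0,k]);Pw=np.stack([Xw,np.cross(Zw,Xw),Zw],1)
    q=R.from_matrix(Pw@Pt.T)
    go(rack([x,s,z])-q.apply(off),q)
E
python3 - <<'E'
from h import *
cc,Pt=held("red"); cc[1]=0; print(cc)
place(None,-.090,.046,.13,-14.8,cc)
E
```

```text
red n 13941 size 110.5 49.6 top centre tool mm [-3.5 -1.  -9.6] normal [-0.256 -0.003 -0.967] long [ 0.967  0.002 -0.256] pitch -14.8
[-0.00221074  0.         -0.00479249]
t 12.55 shift [-0.907  8.185  0.337] rot [-3.000e-02  4.492e+01  1.700e-01] n 8.2
 tcp [ 417.6 -104.3  131.8] w 48.2 F [-0.3 -0.1 -2.5] j [-0.31 -0.1  -0.66  0.76  0.08 -0.32]
```

Emit:
move_arm([
  [-0.1,0.8,-0.2,0,4,0,30],
  [-0.2,1.6,-0.2,0,9,0,30],
  [-0.3,2.4,-0.2,0,14,0,30],
  [-0.4,3.2,-0.1,0,19,0,30],
  [-0.5,4.0,0,0,24,0,30],
  [-0.6,4.8,0.1,0,29,0,30],
  [-0.7,5.6,0.2,0,34,0,30],
  [-0.8,6.4,0.3,0,39,0,30],
  [-0.85,7.2,0.34,0,42,0,30],
  [-0.9,8.0,0.34,0,44.9,0,30],
  [-0.9,8.18,0.34,0,44.9,0.2,30],
  [-0.9,8.18,0.34,0,44.9,0.2,30],
  [-0.9,8.18,0.34,0,44.9,0.2,30],
  [-0.9,8.18,0.34,0,44.9,0.2,30],
])

```text
clock: 13.95
eef_pos: [0.4558, 0.3044, 0.1283]
ee_rot: [-0.01, 0.966, -0.003, -0.259]
wrist_force: [0.6, -0.4, -0.3]
gripper_width: 0.0479
```

Run:
```python
from h import *
cc,Pt=held("red"); cc[1]=0; print(cc)
place(None,-.090,.046,.08,-14.8,cc)
place(None,-.090,.046,.055,-14.8,cc)
c=capture("side"); cv2.imwrite(f"pics/s7.png",c["pixels"][:,:,::-1])
```

```text
red n 13868 size 110.8 49.3 top centre tool mm [-3.1 -0.8 -9.1] normal [-0.257 -0.003 -0.967] long [ 0.967 -0.    -0.257] pitch -14.9
[-0.00186401  0.         -0.00428592]
t 14.0 shift [-0.513  0.033  0.889] rot [ 0.    0.18 -0.11] n 1.0
 tcp [455.9 304.5 128.6] w 48.1 F [-0.7  0.9 -2.1] j [0.47 0.82 0.53 1.76 0.22 0.39]
t 14.0 shift [-0.763  0.033  1.322] rot [ 0.    0.18 -0.11] n 1.5
 tcp [455.9 304.5 128.6] w 48.1 F [-0.7  0.9 -2.1] j [0.47 0.82 0.53 1.76 0.22 0.39]
```

View pics/s7.png

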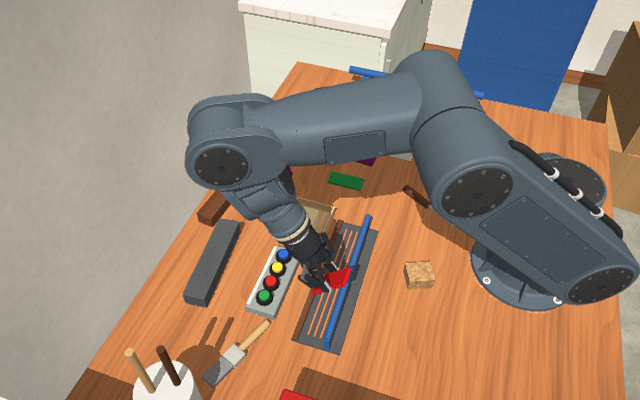

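Emit:
move_arm([
  [-0.2,0.03,0.35,0,0,0,30],
  [-0.4,0.03,0.7,0,0,0,30],
  [-0.58,0.03,1.0,0,0,0,30],
  [-0.7,0.03,1.2,0,0,0,30],
  [-0.76,0.03,1.32,0,0,0,30],
  [-0.76,0.03,1.32,0,0,0,30],
  [-0.76,0.03,1.32,0,0,0,30],
])

```text
clock: 14.75
eef_pos: [0.4557, 0.307, 0.0524]
ee_rot: [-0.011, 0.966, -0.003, -0.259]
wrist_force: [0.5, 0.2, -0.8]
gripper_width: 0.0478
```

Run:
```python
from h import *
cc,Pt=held("red"); cc[1]=0
place(None,-.090,.0435,.0505,-14.8,cc)
c=capture("side"); cv2.imwrite(f"pics/s8.png",cv2.resize(c["pixels"][210:350,250:420,::-1],None,fx=4,fy=4))
c=capture("wrist"); cv2.imwrite(f"pics/w8.png",c["pixels"][:,:,::-1])
```

```text
red n 13838 size 110.6 49.4 top centre tool mm [-2.9 -0.9 -9.3] normal [-0.257 -0.003 -0.966] long [ 0.966  0.002 -0.257] pitch -14.9
t 14.8 shift [-0.096 -0.02   0.061] rot [-0.01  0.18 -0.05] n 0.1
 tcp [455.8 307.1  52.5] w 47.9 F [ 1.2 -0.5 -1.9] j [0.47 0.86 0.42 1.61 0.22 0.39]
```

View pics/s8.png

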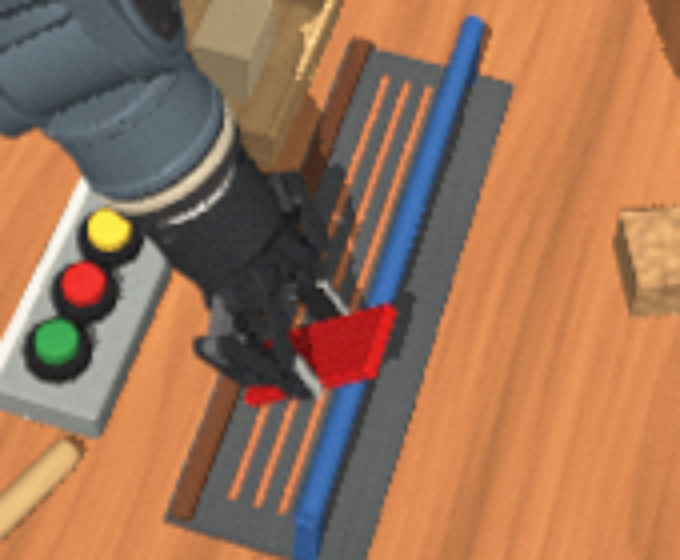

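View pics/w8.png

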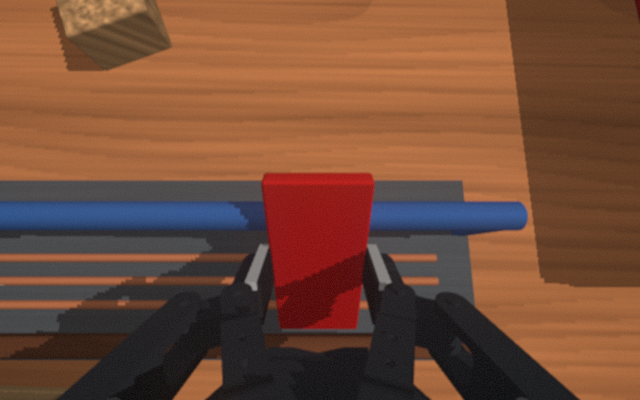

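The panel is at 45° with its foot just inside the ridge and the upper part over the rail. I'll lower the last few millimetres, release and back off along the tool axis.

Emit:
move_arm([
  [-0.05,-0.02,0.03,0,0,0,30],
  [-0.1,-0.02,0.07,0,0,0,30],
  [-0.1,-0.02,0.07,0,0,0,30],
  [-0.1,-0.02,0.07,0,0,0,52],
  [-0.1,-0.02,0.07,0,0,0,56],
  [-0.1,-0.02,0.07,0,0,0,60],
  [-0.1,-0.02,0.07,0,0,0,62],
  [-0.1,-0.02,0.07,0,0,0,62],
  [-0.1,-0.02,-0.3,0,0,0,62],
  [-0.1,-0.02,-0.8,0,0,0,62],
  [-0.1,-0.02,-1.6,0,0,0,62],
  [-0.1,-0.02,-2.4,0,0,0,62],
  [-0.1,-0.02,-2.4,0,0,0,62],
])

```text
clock: 16.2
eef_pos: [0.5219, 0.308, 0.1541]
ee_rot: [-0.011, 0.966, -0.002, -0.257]
wrist_force: [-24.3, -12.5, -3.4]
gripper_width: 0.0623
```

```bash
cat >> h.py <<'E'
def lean(name,cam="side",box=None):
    c=capture(cam);W=world(c);I=c["pixels"].astype(int)
    m=WC[name](I[...,0],I[...,1],I[...,2])
    Q=RR.inv().apply((W-RO).reshape(-1,3)).reshape(W.shape)
    m&=(Q[...,0]>-.03)&(Q[...,0]<.13)&(np.abs(Q[...,1])<.2)&(Q[...,2]>.008)&(Q[...,2]<.2)
    p=Q[m];
    if len(p)<30: print(name,"few",len(p));return
    p=p[np.abs(p[:,1]-np.median(p[:,1]))<.05]
    for _ in range(4):
        c0=p.mean(0);n=np.linalg.svd(p-c0,full_matrices=False)[2][2];n*=np.sign(n[2]);d=(p-c0)@n;k=np.abs(d)<.003;p=p[k]
    print(name,len(p),"normal",np.round(n,3),"x",np.round(np.percentile(p[:,0],[1,99])*1000,1),"y",np.round(np.percentile(p[:,1],[1,99])*1000,1),"z",np.round(np.percentile(p[:,2],[1,99])*1000,1))
E
python3 - <<'E'
from h import *
go([0.5,0.2,.2]); lean("red");lean("red","wrist")
c=capture("wrist"); cv2.imwrite(f"pics/w9.png",c["pixels"][:,:,::-1])
E
```

```text
t 16.2 shift [ 0.88  -2.148 -0.557] rot [0. 0. 0.] n 2.4
 tcp [521.9 308.  154.1] w 62.3 F [-24.3 -12.5  -3.4] j [0.43 1.03 1.02 2.04 0.2  0.36]
red 466 normal [-0.707 -0.008  0.707] x [ 0.3 77.6] y [-114.9  -65. ] z [15.  91.8]
red 5197 normal [-0.712 -0.     0.702] x [ 2.3 77.7] y [-113.2  -65.1] z [15.3 90.8]
```

View pics/w9.png

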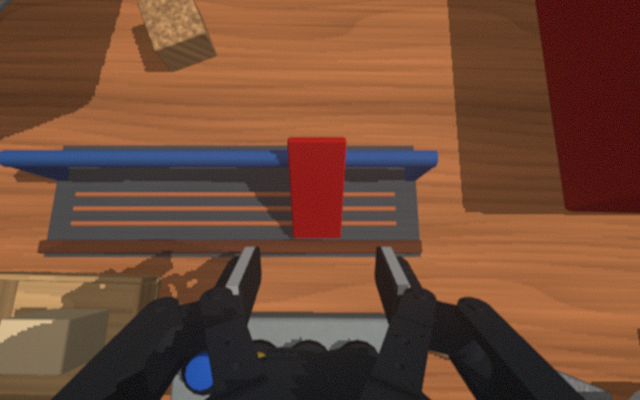

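Red is seated (normal at 45°, z 15–91). The retreat ran j4 to its limit, so I'll keep retreats shorter. Now green.

Run:
```python
from h import *
go([.55,.10,.20],tool(0,0))
```

```text
t 16.35 shift [ 0.043 -4.166 -1.062] rot [ -0.36 -29.99   1.22] n 4.3
 tcp [520.7 307.7 152.8] w 62.1 F [ 0.4 -0.2 -0. ] j [0.43 1.03 1.01 2.04 0.2  0.36]
```

Emit:
move_arm([
  [0,0,-0.3,0,-8,0,62],
  [0,-0.5,-0.6,0,-16,0,62],
  [0,-1.2,-0.9,0,-24,0,62],
  [0,-2.0,-1.06,0,-30,1,62],
  [0,-2.8,-1.06,0,-30,1,62],
  [0,-3.6,-1.06,0,-30,1,62],
  [0,-4.1,-1.06,0,-30,1,62],
  [0,-4.17,-1.06,0,-30,1,62],
  [0,-4.17,-1.06,0,-30,1,62],
])

```text
clock: 17.25
eef_pos: [0.5497, 0.0987, 0.1988]
ee_rot: [-0.002, 1.0, -0.003, -0.002]
wrist_force: [-0.3, 0.8, 0.2]
gripper_width: 0.0619
```

Run:
```python
from h import *
c=capture("top")
for n in ["green","purple"]: panel(n,c)
cv2.imwrite(f"pics/top10.png",c["pixels"][:,:,::-1])
go([.554,-.1485,.06],tool(.5,-15))
```

```text
green px [371 186  19  40 705] c 554.0 -147.8 size 108.1 48.5 yaw 1.09 z 9.2
purple px [416 189  20  40 684] c 546.3 -272.4 size 107.2 49.6 yaw -5.2 z 9.2
t 17.3 shift [-0.063 -4.949  2.801] rot [ -0.34 -15.18  -0.17] n 5.7
 tcp [550.   99.7 198.7] w 61.8 F [ 0.1  1.  -0.4] j [ 0.18  0.35  0.06  1.29 -0.    0.18]
```

View pics/top10.png

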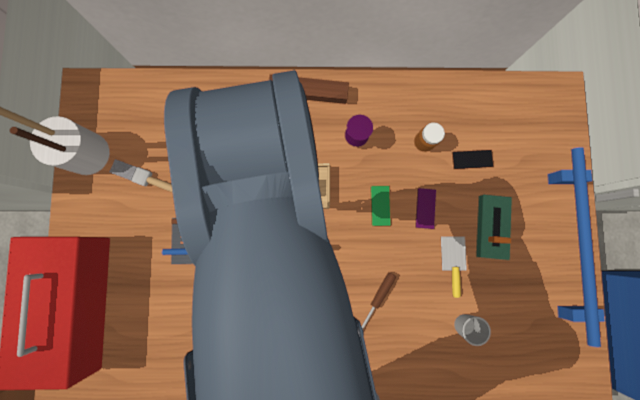

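Emit:
move_arm([
  [0,-0.9,0,0,-8,0,64],
  [0,-1.8,0.2,0,-15,0,64],
  [0,-2.7,0.6,0,-15,0,64],
  [0,-3.6,1.0,0,-15,0,64],
  [0,-4.4,1.4,0,-15,0,64],
  [-0.06,-4.95,1.8,0,-15,0,64],
  [-0.06,-4.95,2.3,0,-15,0,64],
  [-0.06,-4.95,2.7,0,-15,0,64],
  [-0.06,-4.95,2.8,0,-15,0,64],
  [-0.06,-4.95,2.8,0,-15,0,64],
])

```text
clock: 18.3
eef_pos: [0.5549, -0.1473, 0.0597]
ee_rot: [-0.004, 0.992, -0.002, 0.129]
wrist_force: [-1.2, -0.2, 0.6]
gripper_width: 0.0641
```

Run:
```python
from h import *
go([.554,-.1485,.000],tool(.7,-15))
c=capture("wrist"); cv2.imwrite(f"pics/w11.png",c["pixels"][:,:,::-1])
```

```text
t 18.3 shift [ 0.324 -0.018  1.15 ] rot [-0.33 -0.19 -0.22] n 1.2
 tcp [ 554.9 -147.3   59.7] w 64.1 F [-1.2 -0.2  0.6] j [-0.3   0.26 -0.47  0.59  0.07 -0.3 ]
```

View pics/w11.png

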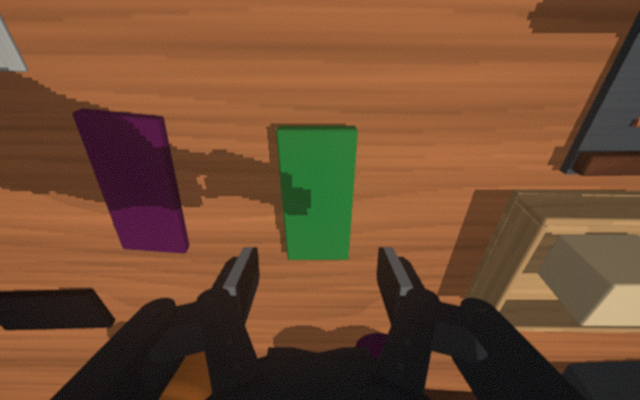

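Green is centred at (317,195). Descend and grip.

Emit:
move_arm([
  [0.09,-0.02,0.35,0,0,-0.2,62],
  [0.18,-0.02,0.7,0,0,-0.2,60],
  [0.27,-0.02,0.95,0,0,-0.2,60],
  [0.32,-0.02,1.08,0,0,-0.2,60],
  [0.32,-0.02,1.14,0,0,-0.2,60],
  [0.32,-0.02,1.14,0,0,-0.2,60],
  [0.32,-0.02,1.14,0,0,-0.2,52],
  [0.32,-0.02,1.14,0,0,-0.2,40],
  [0.32,-0.02,1.14,0,0,-0.2,30],
  [0.32,-0.02,1.14,0,0,-0.2,30],
  [0.32,-0.02,1.14,0,0,-0.2,30],
  [0.32,-0.02,1.14,0,0,-0.2,30],
  [0.32,-0.02,1.14,0,0,-0.2,30],
])

```text
clock: 19.65
eef_pos: [0.5553, -0.15, 0.0027]
ee_rot: [-0.005, 0.991, -0.003, 0.131]
wrist_force: [-6.6, 3.0, 13.2]
gripper_width: 0.0471
```

Emit:
move_arm([
  [-0.05,0,-0.2,0,0,0,30],
  [-0.15,0,-0.6,0,0,0,30],
  [-0.3,0,-1.2,0,0,0,30],
  [-0.5,0,-2.0,0,0,0,30],
  [-0.65,0,-2.6,0,0,0,30],
  [-0.75,0,-3.0,0,0,0,30],
  [-0.75,0,-3.0,0,0,0,30],
  [-0.75,0,-3.0,0,0,0,30],
])

```text
clock: 20.45
eef_pos: [0.5522, -0.1489, 0.1562]
ee_rot: [-0.005, 0.991, -0.003, 0.13]
wrist_force: [-0.2, 0.1, -1.0]
gripper_width: 0.048
```

Run:
```python
from h import *
cc,Pt=held("green"); cc[1]=0; print(cc)
place(None,0.0,.046,.13,-15,cc)
lean("red")
```

```text
green n 13654 size 109.5 48.9 top centre tool mm [-1.5 -0.8 -8. ] normal [-0.258 -0.004 -0.966] long [ 0.966 -0.004 -0.258] pitch -14.9
[-0.00016677  0.         -0.00314146]
t 20.5 shift [1.843 7.318 0.041] rot [-0.26 44.88 -0.85] n 7.5
 tcp [ 551.7 -148.8  155.3] w 47.8 F [-0.1  0.6 -1.9] j [-0.3   0.17 -0.32  0.83  0.07 -0.3 ]
red 460 normal [-0.708 -0.016  0.706] x [-0.1 77.6] y [-115.1  -65.8] z [14.3 91.5]
```

Emit:
move_arm([
  [0.2,0.8,-0.2,0,4,0,30],
  [0.4,1.6,-0.3,0,9,0,30],
  [0.6,2.4,-0.3,0,14,0,30],
  [0.8,3.2,-0.3,0,19,0,30],
  [1.0,4.0,-0.3,0,24,-0.3,30],
  [1.2,4.8,-0.3,-0.1,29,-0.5,30],
  [1.4,5.6,-0.2,-0.2,34,-0.6,30],
  [1.6,6.4,-0.1,-0.3,39,-0.8,30],
  [1.84,7.0,0,-0.3,44.9,-0.9,30],
  [1.84,7.3,0.04,-0.3,44.9,-0.9,30],
  [1.84,7.32,0.04,-0.3,44.9,-0.9,30],
  [1.84,7.32,0.04,-0.3,44.9,-0.9,30],
  [1.84,7.32,0.04,-0.3,44.9,-0.9,30],
])

```text
clock: 21.85
eef_pos: [0.461, 0.2151, 0.1291]
ee_rot: [-0.011, 0.966, -0.002, -0.257]
wrist_force: [-0.3, -1.1, -1.1]
gripper_width: 0.0477
```

Run:
```python
from h import *
cc,Pt=held("green"); cc[1]=0; print(cc)
place(None,0.0,.046,.055,-15,cc)
```

```text
green n 13762 size 110.2 49.5 top centre tool mm [-0.9 -0.7 -7.2] normal [-0.259 -0.005 -0.966] long [ 0.966 -0.004 -0.259] pitch -15.0
[ 0.00044303  0.         -0.00240837]
t 21.9 shift [-0.758  0.018  1.328] rot [0.07 0.18 0.01] n 1.5
 tcp [461.  215.2 129.1] w 47.8 F [-0.7 -0.1 -0.8] j [0.34 0.75 0.39 1.71 0.16 0.28]
```

Emit:
move_arm([
  [-0.2,0.02,0.35,0,0,0,30],
  [-0.4,0.02,0.7,0,0,0,30],
  [-0.58,0.02,1.0,0,0,0,30],
  [-0.7,0.02,1.2,0,0,0,30],
  [-0.76,0.02,1.32,0,0,0,30],
  [-0.76,0.02,1.32,0,0,0,30],
  [-0.76,0.02,1.32,0,0,0,30],
])

```text
clock: 22.6
eef_pos: [0.4607, 0.2171, 0.0525]
ee_rot: [-0.011, 0.966, -0.003, -0.258]
wrist_force: [-0.5, -0.0, -1.1]
gripper_width: 0.0472
```

Run:
```python
from h import *
cc,Pt=held("green"); cc[1]=0
place(None,0,.0435,.0505,-15,cc)
c=capture("side"); cv2.imwrite(f"pics/s12.png",cv2.resize(c["pixels"][210:350,250:420,::-1],None,fx=4,fy=4))
```

```text
green n 13774 size 110.8 49.7 top centre tool mm [-1.3 -0.9 -7.1] normal [-0.259 -0.005 -0.966] long [ 0.966 -0.004 -0.259] pitch -15.0
t 22.65 shift [-0.077 -0.021  0.047] rot [0.03 0.08 0.06] n 0.1
 tcp [460.8 217.2  52.5] w 47.7 F [-0.3  0.5 -1.1] j [0.34 0.8  0.29 1.56 0.16 0.28]
```

View pics/s12.png

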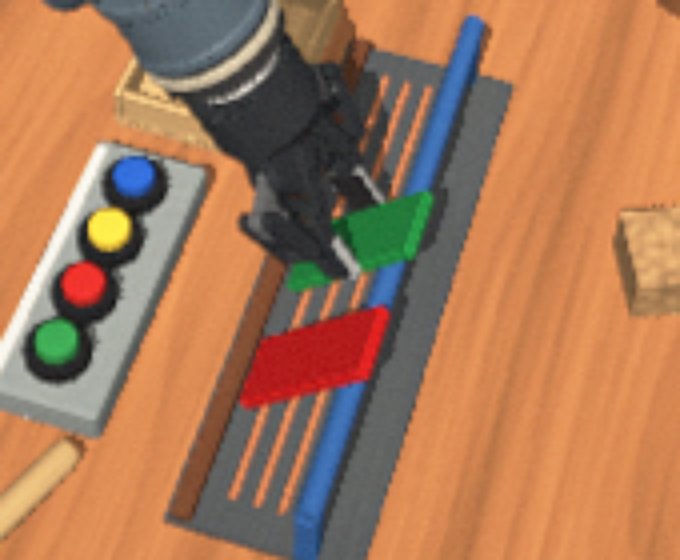

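Green is beside red at the same height. Lower, release and make a short retreat.

Emit:
move_arm([
  [-0.04,-0.02,0.03,0,0,0,30],
  [-0.08,-0.02,0.05,0,0,0,30],
  [-0.08,-0.02,0.05,0,0,0,30],
  [-0.08,-0.02,0.05,0,0,0,52],
  [-0.08,-0.02,0.05,0,0,0,56],
  [-0.08,-0.02,0.05,0,0,0,60],
  [-0.08,-0.02,0.05,0,0,0,60],
  [-0.08,-0.02,0.05,0,0,0,60],
  [-0.08,-0.02,-0.3,0,0,0,60],
  [-0.08,-0.02,-0.8,0,0,0,60],
  [0.1,-0.02,-1.3,0,0,0,60],
  [0.5,-0.02,-2.0,0,-8,0,60],
  [0.9,-0.02,-2.7,0,-16,0,60],
  [1.1,-0.02,-3.0,0,-24,0,60],
  [1.1,-0.02,-3.0,0,-30,0,60],
  [1.1,-0.02,-3.0,0,-30,0,60],
])

```text
clock: 24.3
eef_pos: [0.4846, 0.2161, 0.2106]
ee_rot: [-0.012, 1.0, 0.001, 0.003]
wrist_force: [-0.1, 0.5, -0.6]
gripper_width: 0.0599
```

Run:
```python
from h import *
lean("red");lean("green")
c=capture("top")
for n in ["purple"]: p,a=panel(n,c)
go([*p,.20],tool(a,-15))
cv2.imwrite(f"pics/top13.png",c["pixels"][:,:,::-1])
```

```text
red 464 normal [-0.706 -0.006  0.708] x [ 0.1 78.2] y [-115.4  -65.2] z [15.2 91.6]
green 401 normal [-0.712 -0.016  0.702] x [ 0.5 77.5] y [-26.1  24.2] z [14.3 91.7]
purple px [416 189  20  40 684] c 546.7 -271.9 size 107.6 49.2 yaw -5.77 z 9.2
t 24.45 shift [-0.947 -9.801  0.184] rot [  0.98 -15.02   7.09] n 9.8
 tcp [487.7 216.8 209.6] w 60.2 F [-0.2  0.6 -0.7] j [0.42 0.29 0.01 1.29 0.   0.39]
```

View pics/top13.png

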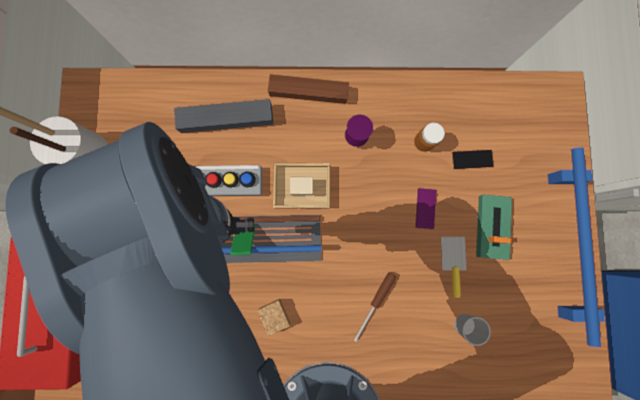

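Both panels are seated, and purple hasn't moved. On to purple.

Emit:
move_arm([
  [-0.1,-0.9,0,0,-4,1,60],
  [-0.2,-1.8,0,0,-8,2,62],
  [-0.3,-2.7,0,0,-12,3,64],
  [-0.4,-3.6,0,0,-15,4,64],
  [-0.5,-4.5,0,0,-15,5,64],
  [-0.6,-5.4,0.1,0.5,-15,6,64],
  [-0.7,-6.3,0.2,0.5,-15,6.5,64],
  [-0.8,-7.2,0.2,1,-15,6.5,64],
  [-0.9,-8.1,0.2,1,-15,6.5,64],
  [-0.95,-9.0,0.2,1,-15,6.5,64],
  [-0.95,-9.6,0.2,1,-15,6.5,64],
  [-0.95,-9.82,0.2,1,-15,6.5,64],
  [-0.95,-9.82,0.2,1,-15,6.5,64],
  [-0.95,-9.82,0.2,1,-15,6.5,64],
])

```text
clock: 25.85
eef_pos: [0.5471, -0.2727, 0.1981]
ee_rot: [0.045, 0.99, -0.006, 0.13]
wrist_force: [0.5, 0.1, 0.1]
gripper_width: 0.064
```

Run:
```python
from h import *
p,a=panel("purple")
go([.5466,-.273,.04],tool(-5,-15))
c=capture("wrist"); cv2.imwrite(f"pics/w14.png",c["pixels"][:,:,::-1])
```

```text
purple px [416 189  20  40 626] c 546.7 -272.1 size 107.4 50.4 yaw -5.01 z 9.4
t 25.9 shift [ 0.827 -0.013  3.06 ] rot [-0.1  -0.02 -0.15] n 3.2
 tcp [ 547.1 -272.2  198.5] w 64.1 F [-0.4  0.   1.2] j [-0.52  0.23 -0.13  0.97  0.11 -0.41]
```

View pics/w14.png

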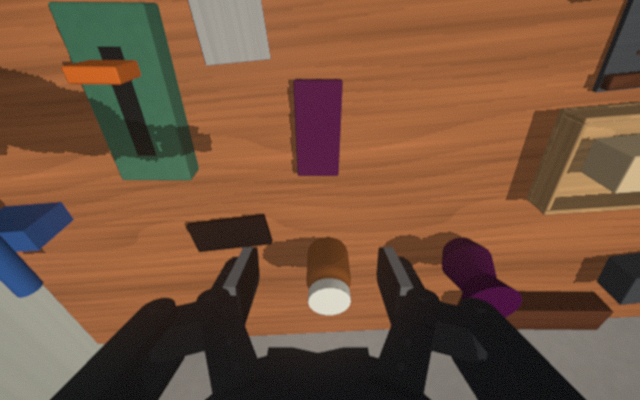

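Purple is centred at (318,127), and the jar stays beyond the tilted gripper. Descend.

Emit:
move_arm([
  [0.2,-0.01,0.75,0,0,0,64],
  [0.4,-0.01,1.5,0,0,0,64],
  [0.6,-0.01,2.2,0,0,0,64],
  [0.75,-0.01,2.7,0,0,0,62],
  [0.83,-0.01,3.0,0,0,0,62],
  [0.83,-0.01,3.06,0,0,0,62],
  [0.83,-0.01,3.06,0,0,0,62],
])

```text
clock: 26.65
eef_pos: [0.5467, -0.2731, 0.0407]
ee_rot: [0.044, 0.99, -0.007, 0.131]
wrist_force: [-0.2, 0.4, 0.7]
gripper_width: 0.0622
```

Run:
```python
from h import *
go([.5466,-.273,.000],tool(-5,-15))
c=capture("wrist"); cv2.imwrite(f"pics/w15.png",c["pixels"][:,:,::-1])
```

```text
t 26.65 shift [0.212 0.003 0.785] rot [-0.13  0.04 -0.12] n 0.8
 tcp [ 546.7 -273.1   40.7] w 62.2 F [-0.2  0.4  0.7] j [-0.52  0.35 -0.39  0.58  0.11 -0.42]
```

View pics/w15.png

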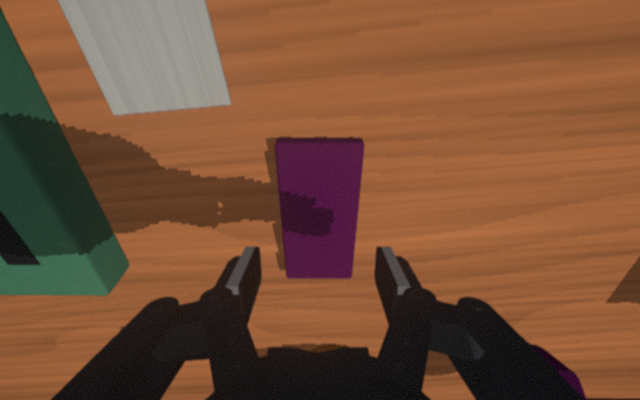

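Emit:
move_arm([
  [0.1,0,0.35,0,0,0,60],
  [0.17,0,0.6,0,0,0,60],
  [0.21,0,0.73,0,0,0,60],
  [0.21,0,0.77,0,0,0,60],
  [0.21,0,0.77,0,0,0,60],
  [0.21,0,0.77,0,0,0,52],
  [0.21,0,0.77,0,0,0,40],
  [0.21,0,0.77,0,0,0,30],
  [0.21,0,0.77,0,0,0,30],
  [0.21,0,0.77,0,0,0,30],
  [0.21,0,0.77,0,0,0,30],
  [0.21,0,0.77,0,0,0,30],
])

```text
clock: 27.9
eef_pos: [0.5468, -0.2741, 0.0018]
ee_rot: [0.045, 0.99, -0.007, 0.132]
wrist_force: [-4.4, 2.5, 10.8]
gripper_width: 0.0477
```

Emit:
move_arm([
  [-0.05,0,-0.2,0,0,0,30],
  [-0.15,0,-0.6,0,0,0,30],
  [-0.3,0,-1.2,0,0,0,30],
  [-0.5,0,-2.0,0,0,0,30],
  [-0.65,0,-2.6,0,0,0,30],
  [-0.75,0,-3.0,0,0,0,30],
  [-0.75,0,-3.0,0,0,0,30],
  [-0.75,0,-3.0,0,0,0,30],
])

```text
clock: 28.7
eef_pos: [0.5435, -0.2734, 0.1554]
ee_rot: [0.045, 0.99, -0.007, 0.131]
wrist_force: [0.5, 0.6, -1.6]
gripper_width: 0.0475
```

Run:
```python
from h import *
cc,Pt=held("purple"); cc[1]=0; print(cc)
place(None,0.09,.046,.13,-15,cc)
lean("red");lean("green")
```

```text
purple n 13576 size 109.8 49.3 top centre tool mm [-2.4 -1.  -8.6] normal [-0.26  -0.001 -0.966] long [ 0.966 -0.006 -0.26 ] pitch -15.1
[-0.00108071  0.         -0.00380642]
t 28.75 shift [ 2.421  7.803 -0.097] rot [ 0.79 44.94 -6.64] n 8.2
 tcp [ 543.1 -273.1  154.4] w 47.7 F [-0.6 -0.4 -1.8] j [-0.52  0.25 -0.22  0.86  0.11 -0.42]
red 466 normal [-0.708 -0.013  0.706] x [ 0.2 77.4] y [-115.5  -64.4] z [13.6 92.7]
green 403 normal [-0.711 -0.014  0.703] x [ 0.5 77.9] y [-25.1  25.5] z [15.2 91.7]
```

Emit:
move_arm([
  [0.25,0.8,-0.2,0,4,-0.7,30],
  [0.5,1.6,-0.3,0,9,-1.4,30],
  [0.75,2.4,-0.3,0,14,-2.1,30],
  [1.0,3.2,-0.3,0,19,-2.8,30],
  [1.25,4.0,-0.3,0.3,24,-3.5,30],
  [1.5,4.8,-0.3,0.4,29,-4.2,30],
  [1.8,5.6,-0.3,0.5,34,-5,30],
  [2.1,6.4,-0.3,0.6,39,-5.8,30],
  [2.42,7.2,-0.2,0.8,44.9,-6.6,30],
  [2.42,7.8,-0.1,0.8,44.9,-6.6,30],
  [2.42,7.8,-0.1,0.8,44.9,-6.6,30],
  [2.42,7.8,-0.1,0.8,44.9,-6.6,30],
  [2.42,7.8,-0.1,0.8,44.9,-6.6,30],
])

```text
clock: 30.15
eef_pos: [0.4612, 0.1251, 0.1277]
ee_rot: [-0.01, 0.966, -0.003, -0.258]
wrist_force: [-0.9, -0.0, -1.6]
gripper_width: 0.0475
```

Run:
```python
from h import *
cc,Pt=held("purple"); cc[1]=0; print(cc)
place(None,0.09,.046,.055,-15,cc)
```

```text
purple n 13582 size 110.8 49.0 top centre tool mm [-2.3 -0.5 -7.5] normal [-0.261 -0.001 -0.965] long [ 0.965  0.001 -0.261] pitch -15.1
[-0.00101525  0.         -0.00268188]
t 30.2 shift [-0.748  0.025  1.295] rot [-0.    0.11 -0.1 ] n 1.5
 tcp [461.3 124.9 128. ] w 47.9 F [-0.4  0.1 -0.6] j [0.2  0.7  0.3  1.68 0.09 0.16]
```

Emit:
move_arm([
  [-0.2,0.02,0.35,0,0,0,30],
  [-0.4,0.02,0.7,0,0,0,30],
  [-0.57,0.02,0.98,0,0,0,30],
  [-0.69,0.02,1.18,0,0,0,30],
  [-0.75,0.02,1.29,0,0,0,30],
  [-0.75,0.02,1.29,0,0,0,30],
  [-0.75,0.02,1.29,0,0,0,30],
])

```text
clock: 30.9
eef_pos: [0.4618, 0.1266, 0.0538]
ee_rot: [-0.01, 0.966, -0.003, -0.258]
wrist_force: [0.6, -0.4, -1.6]
gripper_width: 0.0474
```

Run:
```python
from h import *
cc,Pt=held("purple"); cc[1]=0
place(None,0.09,.0435,.0505,-15,cc)
c=capture("side"); cv2.imwrite(f"pics/s16.png",cv2.resize(c["pixels"][210:350,250:420,::-1],None,fx=4,fy=4))
```

```text
purple n 13606 size 109.2 49.2 top centre tool mm [-1.5 -0.9 -7.9] normal [-0.261 -0.002 -0.965] long [ 0.965  0.005 -0.261] pitch -15.1
t 30.95 shift [-0.102 -0.011  0.077] rot [-0.01  0.15 -0.05] n 0.1
 tcp [461.9 126.7  53.9] w 47.6 F [ 1.  -0.2 -1.7] j [0.21 0.75 0.2  1.53 0.09 0.16]
```

View pics/s16.png

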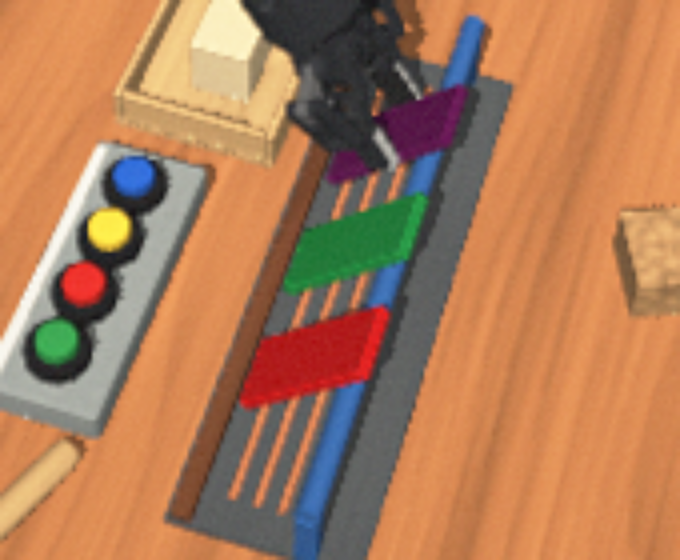

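Purple is lined up like the others. Release and retreat.

Emit:
move_arm([
  [-0.05,-0.01,0.04,0,0,0,30],
  [-0.1,-0.01,0.07,0,0,0,30],
  [-0.1,-0.01,0.07,0,0,0,30],
  [-0.1,-0.01,0.07,0,0,0,52],
  [-0.1,-0.01,0.07,0,0,0,56],
  [-0.1,-0.01,0.07,0,0,0,60],
  [-0.1,-0.01,0.07,0,0,0,60],
  [-0.1,-0.01,0.07,0,0,0,60],
  [-0.1,-0.01,-0.3,0,0,0,60],
  [-0.1,-0.01,-0.8,0,0,0,60],
  [0.1,-0.01,-1.3,0,0,0,60],
  [0.5,-0.01,-2.0,0,-8,0,60],
  [0.9,-0.01,-2.7,0,-16,0,60],
  [1.1,-0.01,-3.0,0,-24,0,60],
  [1.1,-0.01,-3.0,0,-30,0,60],
  [1.1,-0.01,-3.0,0,-30,0,60],
])

```text
clock: 32.6
eef_pos: [0.4862, 0.1266, 0.2124]
ee_rot: [-0.011, 1.0, 0.0, 0.004]
wrist_force: [-0.6, 0.1, 0.1]
gripper_width: 0.0602
```

Run:
```python
from h import *
for n in WC: lean(n)
go([.62,.2115,.15],tool(0,0))
c=capture("top"); cv2.imwrite(f"pics/top17.png",c["pixels"][:,:,::-1])
```

```text
red 449 normal [-0.708 -0.004  0.706] x [ 0.3 77.5] y [-115.5  -65.1] z [15.6 91.6]
green 392 normal [-0.707 -0.023  0.706] x [ 0.8 78. ] y [-25.6  24. ] z [14.9 92.3]
purple 354 normal [-0.71  -0.019  0.704] x [-0.4 77.4] y [ 63.8 114.8] z [12.4 91.7]
t 32.75 shift [-2.666  1.632  1.219] rot [-0.04  0.02  1.28] n 3.4
 tcp [488.6 127.  211. ] w 60.0 F [ 1.2 -0.1 -0.4] j [ 0.25  0.23 -0.07  1.28 -0.    0.23]
```

View pics/top17.png

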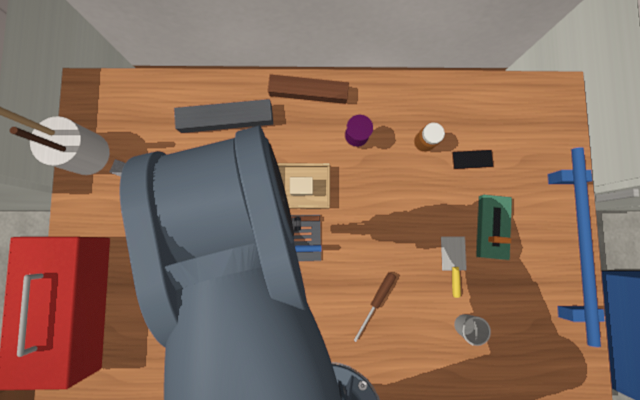

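All three lean at 45° side by side. Next the keys, with the fingers shut, starting with blue.

Emit:
move_arm([
  [-0.8,0.5,0.1,0,0,0.4,0],
  [-1.6,1.0,0.2,0,0,0.8,0],
  [-2.2,1.4,0.6,0,0,1.3,0],
  [-2.67,1.63,1.0,0,0,1.3,0],
  [-2.67,1.63,1.22,0,0,1.3,0],
  [-2.67,1.63,1.22,0,0,1.3,0],
  [-2.67,1.63,1.22,0,0,1.3,0],
  [-2.67,1.63,1.22,0,0,1.3,0],
])

```text
clock: 33.6
eef_pos: [0.6206, 0.211, 0.1507]
ee_rot: [0.0, 1.0, -0.0, 0.001]
wrist_force: [-0.0, 0.3, 0.6]
gripper_width: -0.0003
```

Run:
```python
from h import *
go([.6195,.2115,.0455],tool(0,0))
c=capture("wrist"); cv2.imwrite(f"pics/w18.png",c["pixels"][:,:,::-1])
c=capture("side"); cv2.imwrite(f"pics/s18.png",cv2.resize(c["pixels"][180:330,220:390,::-1],None,fx=4,fy=4))
```

```text
t 33.6 shift [0.027 0.01  2.104] rot [-0.03  0.12 -0.05] n 2.1
 tcp [620.6 211.  150.7] w -0.3 F [-0.   0.3  0.6] j [ 0.33  0.56  0.27  1.28 -0.    0.33]
```

View pics/w18.png

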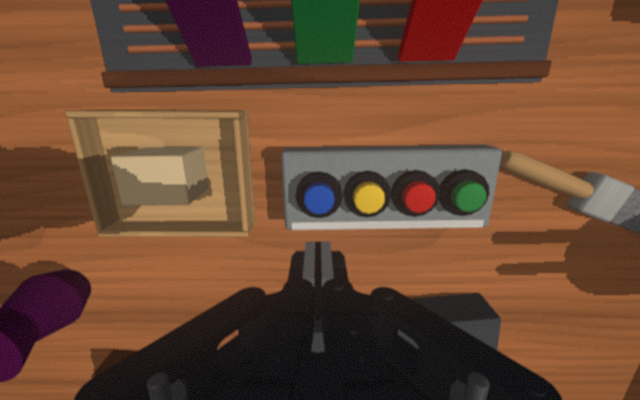

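View pics/s18.png

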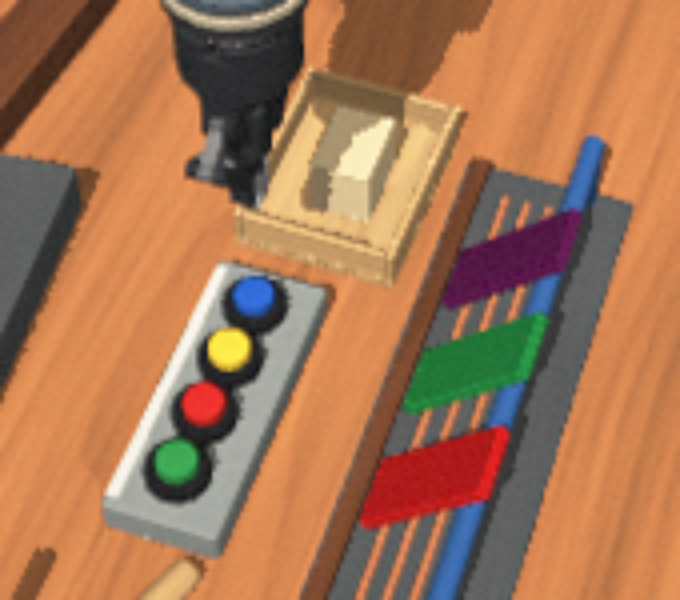

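The blue key (wrist image (319,198)) is in line with the finger tip column (318). Press.

Emit:
move_arm([
  [0.02,0.01,0.6,0,0,0,0],
  [0.02,0.01,1.2,0,0,0,0],
  [0.02,0.01,1.7,0,0,0,0],
  [0.02,0.01,1.9,0,0,0,0],
  [0.02,0.01,2.0,0,0,0,0],
  [0.02,0.01,2.06,0,0,0,0],
  [0.02,0.01,2.1,0,0,0,0],
  [0.02,0.01,2.1,0,0,0,0],
  [0.02,0.01,2.1,0,0,0,0],
])

```text
clock: 34.6
eef_pos: [0.6202, 0.2119, 0.0461]
ee_rot: [0.0, 1.0, -0.0, 0.002]
wrist_force: [-3.0, -1.7, 5.5]
gripper_width: 0.0002
```

Emit:
move_arm([
  [0,0,0.02,0,0,0,0],
  [0,0,0.04,0,0,0,0],
  [0,0,0.04,0,0,0,0],
  [0,0,0.04,0,0,0,0],
])

```text
clock: 35.0
eef_pos: [0.6204, 0.212, 0.0457]
ee_rot: [0.0, 1.0, 0.0, 0.002]
wrist_force: [-11.0, -3.9, 27.6]
gripper_width: -0.0001
```

At the hard stop (27 N). Lift and move to yellow.

Emit:
move_arm([
  [0,0,-0.2,0,0,0,0],
  [0,0,-0.5,0,0,0,0],
  [0,0,-0.6,0,0,0,0],
  [0,0.5,-0.6,0,0,0,0],
  [0,0.89,-0.6,0,0,0,0],
  [0,0.89,-0.6,0,0,0,0],
  [0,0.89,-0.6,0,0,0,0],
])

```text
clock: 35.7
eef_pos: [0.6194, 0.2568, 0.0723]
ee_rot: [-0.0, 1.0, -0.001, 0.001]
wrist_force: [-0.4, 0.6, -0.9]
gripper_width: 0.0001
```

Run:
```python
from h import *
go([.6195,.2563,.0455],tool(0,0))
c=capture("side"); cv2.imwrite(f"pics/s19.png",cv2.resize(c["pixels"][180:330,220:390,::-1],None,fx=4,fy=4))
```

```text
t 35.7 shift [-0.002 -0.009  0.536] rot [-0.06  0.07  0.04] n 0.5
 tcp [619.4 256.8  72.3] w 0.1 F [-0.4  0.6 -0.9] j [ 0.39  0.63  0.19  1.13 -0.    0.39]
```

View pics/s19.png

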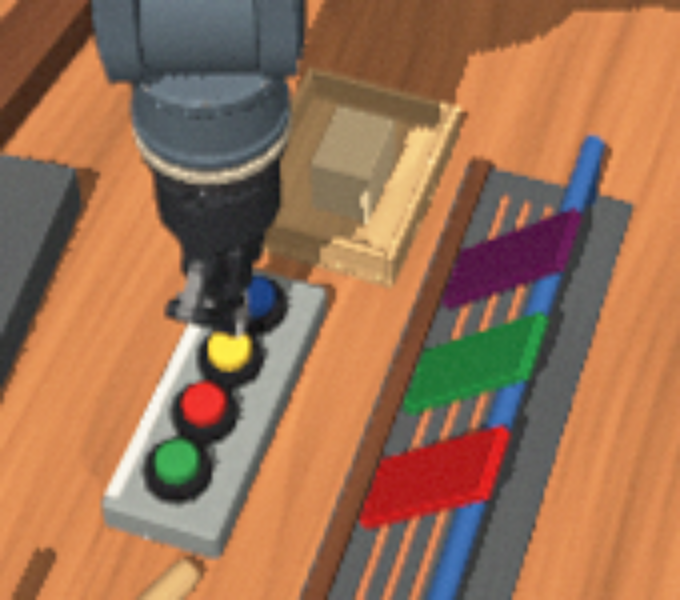

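Emit:
move_arm([
  [0,-0.01,0.2,0,0,0,0],
  [0,-0.01,0.36,0,0,0,0],
  [0,-0.01,0.44,0,0,0,0],
  [0,-0.01,0.5,0,0,0,0],
  [0,-0.01,0.53,0,0,0,0],
  [0,-0.01,0.56,0,0,0,0],
  [0,-0.01,0.56,0,0,0,0],
  [0,-0.01,0.56,0,0,0,0],
])

```text
clock: 36.55
eef_pos: [0.6195, 0.2554, 0.0459]
ee_rot: [0.0, 1.0, -0.001, 0.001]
wrist_force: [-8.1, -6.2, 17.1]
gripper_width: -0.0003
```

Yellow is at its stop (17 N). Lift well clear over red and go to green.

Emit:
move_arm([
  [0,0,-0.3,0,0,0,0],
  [0,0,-0.8,0,0,0,0],
  [0,0,-0.9,0,0,0,0],
  [0,0.6,-0.9,0,0,0,0],
  [0,1.2,-0.9,0,0,0,0],
  [0.02,1.8,-0.9,0,0,0,0],
  [0.02,1.81,-0.9,0,0,0,0],
  [0.02,1.81,-0.9,0,0,0,0],
  [0.02,1.81,-0.9,0,0,0,0],
])

```text
clock: 37.45
eef_pos: [0.6187, 0.3456, 0.0894]
ee_rot: [0.0, 1.0, -0.001, 0.001]
wrist_force: [0.2, -0.2, 0.1]
gripper_width: -0.0001
```

Run:
```python
from h import *
go([.6185,.3465,.0455],tool(0,0))
c=capture("side"); cv2.imwrite(f"pics/s20.png",cv2.resize(c["pixels"][180:330,220:390,::-1],None,fx=4,fy=4))
c=capture("wrist"); cv2.imwrite(f"pics/w20.png",c["pixels"][:,:,::-1])
```

```text
t 37.45 shift [0.004 0.019 0.877] rot [-0.06  0.07 -0.06] n 0.9
 tcp [618.7 345.6  89.4] w -0.1 F [ 0.2 -0.2  0.1] j [ 0.51  0.71  0.37  1.23 -0.    0.51]
```

View pics/s20.png

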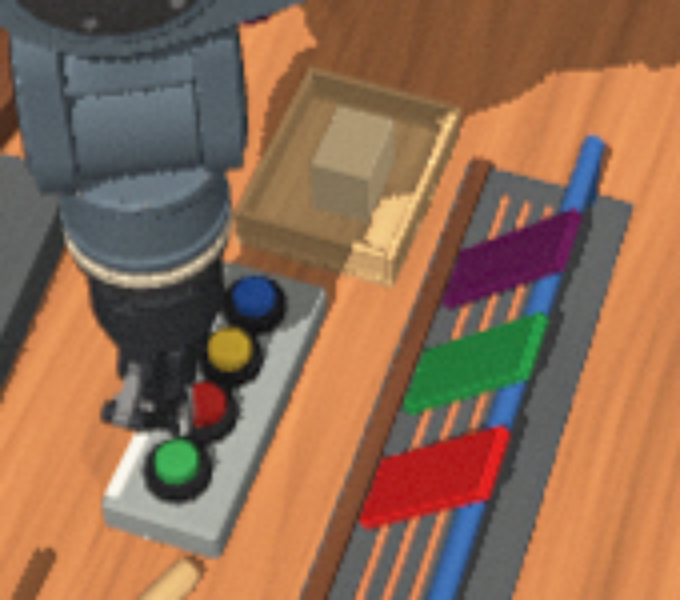

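View pics/w20.png

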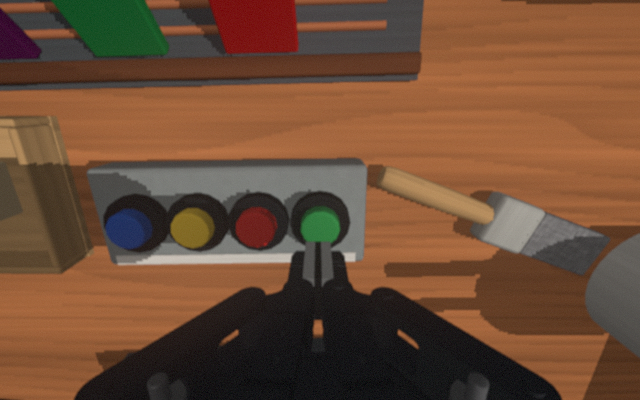

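The green key at (320,222) is aligned with the tips. Press.

Emit:
move_arm([
  [0,0.02,0.3,0,0,0,0],
  [0,0.02,0.55,0,0,0,0],
  [0,0.02,0.7,0,0,0,0],
  [0,0.02,0.78,0,0,0,0],
  [0,0.02,0.84,0,0,0,0],
  [0,0.02,0.88,0,0,0,0],
  [0,0.02,0.9,0,0,0,0],
  [0,0.02,0.9,0,0,0,0],
  [0,0.02,0.9,0,0,0,0],
])

```text
clock: 38.45
eef_pos: [0.6189, 0.3472, 0.046]
ee_rot: [0.0, 1.0, -0.0, 0.001]
wrist_force: [-6.0, -5.7, 13.2]
gripper_width: 0.0001
```

Green is at its stop (13 N). Lift high and head for the slide. I'll re-measure it once I'm above.

Emit:
move_arm([
  [0,0,-0.3,0,0,0,0],
  [0,0,-1.0,0,0,0,0],
  [0,0,-2.0,0,0,0,0],
  [0,-0.5,-2.9,0,0,0,0],
  [0.2,-1.4,-3.2,0,0,0,0],
  [0.4,-2.3,-3.2,0,0,0,0],
  [0.6,-3.2,-3.2,0,0,0,0],
  [0.8,-4.1,-3.2,0,0,0,0],
  [1.0,-5.0,-3.2,0,0,0,0],
  [1.2,-5.9,-3.2,0,0,0,0],
  [1.3,-6.8,-3.2,0,0,0,0],
  [1.4,-7.7,-3.2,0,0,0,0],
  [1.4,-7.7,-3.2,0,0,0,0],
  [1.4,-7.7,-3.2,0,0,0,0],
])

```text
clock: 39.85
eef_pos: [0.5483, -0.0384, 0.2052]
ee_rot: [0.001, 1.0, -0.0, 0.001]
wrist_force: [-0.8, 0.4, 0.7]
gripper_width: -0.0002
```

Run:
```python
from h import *
for n in WC: lean(n)
c=capture("top");W=world(c);I=c["pixels"]
cv2.imwrite("pics/top21.png",I[:,:,::-1])
t=lambda n,b,f:print(n,rect(W,b,f,I))
t("startbox",(470,185,520,268),lambda r,g,b,z:(z>0.022)&(z<.04))
t("slide",(470,185,530,268),lambda r,g,b,z:(z>0.06)&(r>b+40))
go([.43,-.445,.12],tool(-5.3,0))
```

```text
red 462 normal [-0.71  -0.005  0.705] x [ 0.4 77.6] y [-115.   -65.2] z [15.7 92.3]
green 402 normal [-0.711 -0.003  0.704] x [ 0.1 77.9] y [-26.2  23.9] z [13.8 92.2]
purple 353 normal [-0.707 -0.019  0.707] x [ 0.5 77.8] y [ 64.  114.7] z [14.9 91.5]
startbox {'n': 1806, 'c': (494.5, -451.9), 'size': (82.2, 169.6), 'ang': 84.8, 'z': 29.2}
slide {'n': 99, 'c': (459.7, -448.5), 'size': (45.4, 13.8), 'ang': 85.0, 'z': 64.4}
t 40.05 shift [ 2.38  -8.166  1.698] rot [-0.03  0.1   5.36] n 8.7
 tcp [548.5 -36.5 204.9] w 0.1 F [ 0.1 -0.9 -0.1] j [-0.07  0.32  0.04  1.29 -0.   -0.07]
```

View pics/top21.png

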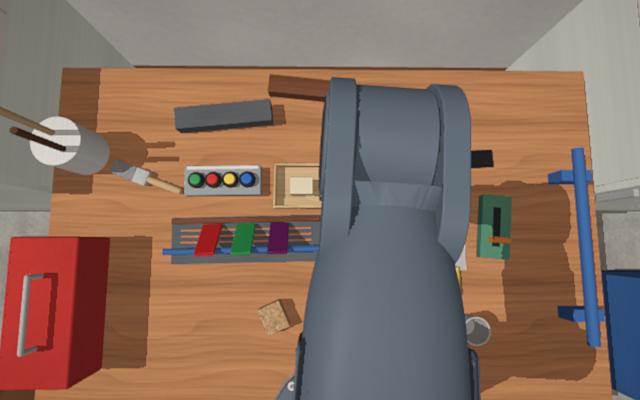

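The top view shows the three panels leaning side by side at (208,239), (243,238) and (278,238), the brick in the tray and the keys all back up. Now to the slide.

Emit:
move_arm([
  [0.25,-0.85,0,0,0,1,0],
  [0.5,-1.7,0,0,0,2,0],
  [0.75,-2.55,0,0,0,3,0],
  [1.0,-3.4,0,0,0,4,0],
  [1.25,-4.25,0,0,0,5,0],
  [1.5,-5.1,0,0,0,5.3,0],
  [1.75,-5.95,0.2,0,0,5.3,0],
  [2.0,-6.8,0.6,0,0,5.3,0],
  [2.25,-7.6,1.0,0,0,5.3,0],
  [2.53,-8.1,1.4,0,0,5.3,0],
  [2.53,-8.17,1.7,0,0,5.3,0],
  [2.53,-8.17,1.7,0,0,5.3,0],
  [2.53,-8.17,1.7,0,0,5.3,0],
])

```text
clock: 41.35
eef_pos: [0.4224, -0.4453, 0.1203]
ee_rot: [0.046, 0.999, -0.0, 0.001]
wrist_force: [0.0, 0.3, 0.9]
gripper_width: -0.0
```

Run:
```python
from h import *
go([.422,-.445,.042],tool(-5.1,0))
c=capture("wrist"); cv2.imwrite(f"pics/w22.png",c["pixels"][:,:,::-1])
c=capture("side"); cv2.imwrite(f"pics/s22.png",cv2.resize(c["pixels"][60:190,330:500,::-1],None,fx=4,fy=4))
```

```text
t 41.35 shift [0.01  0.006 1.565] rot [-0.02  0.09 -0.16] n 1.6
 tcp [ 422.4 -445.3  120.3] w -0.0 F [0.  0.3 0.9] j [-0.81  0.49  0.07  1.15  0.   -0.72]
```

View pics/w22.png

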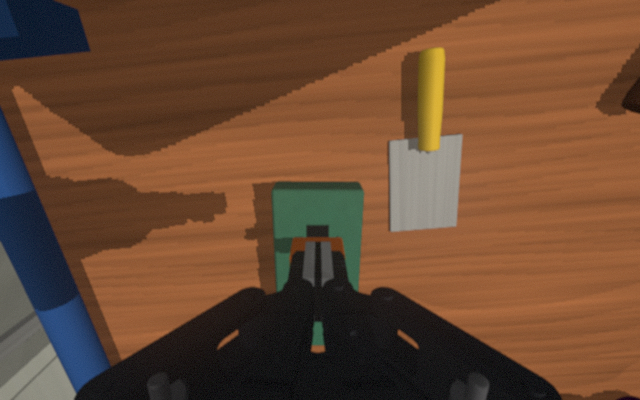

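View pics/s22.png

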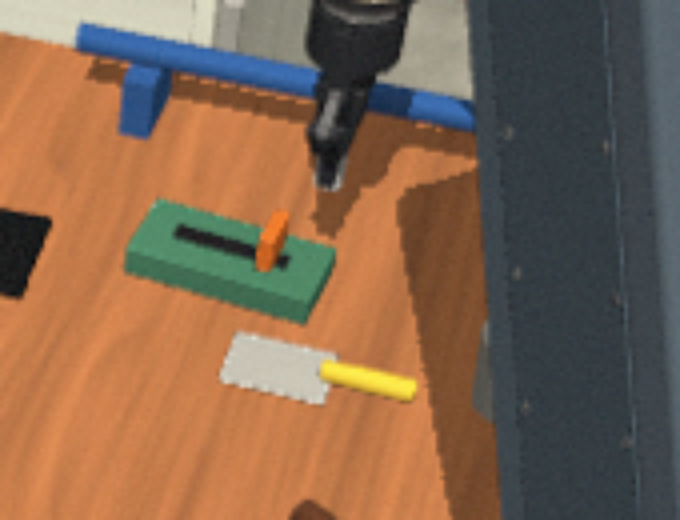

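Emit:
move_arm([
  [0.01,0.01,0.5,0,0,0,0],
  [0.01,0.01,1.0,0,0,0,0],
  [0.01,0.01,1.4,0,0,0,0],
  [0.01,0.01,1.55,0,0,0,0],
  [0.01,0.01,1.55,0,0,0,0],
  [0.01,0.01,1.55,0,0,0,0],
  [-0.15,0.01,1.55,0,0,0,0],
  [-0.3,0.01,1.55,0,0,0,0],
  [-0.35,0.01,1.55,0,0,0,0],
  [-0.35,0.01,1.55,0,0,0,0],
])

```text
clock: 42.45
eef_pos: [0.4399, -0.4473, 0.0426]
ee_rot: [0.046, 0.999, -0.0, 0.001]
wrist_force: [-0.4, 0.0, -0.0]
gripper_width: -0.0001
```

Run:
```python
from h import *
# TCP at full travel: face at 453.0+45 along axis, minus 11
a=np.radians(-5.1);d=np.array([np.cos(a),np.sin(a)])
f=np.array([.4600,-.4485])-.007*d
print(f*1000); go([*(f+(.045-.011)*d),.042],tool(-5.1,0))
c=capture("side"); cv2.imwrite(f"pics/s23.png",cv2.resize(c["pixels"][60:190,330:500,::-1],None,fx=4,fy=4))
```

```text
[ 453.02771254 -447.87773992]
t 42.45 shift [-0.941  0.016  0.014] rot [-0.05  0.11 -0.2 ] n 0.9
 tcp [ 439.9 -447.3   42.6] w -0.1 F [-0.4  0.  -0. ] j [-0.79  0.56 -0.01  1.    0.   -0.7 ]
```

View pics/s23.png

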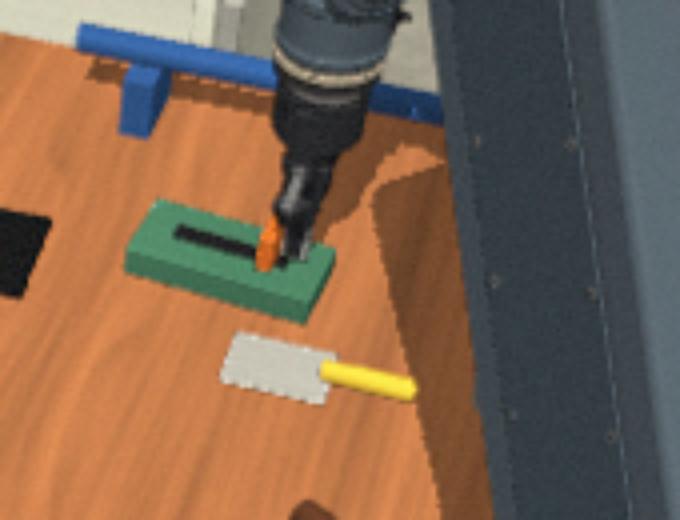

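The finger is just short of the paddle, as computed. Push.

Emit:
move_arm([
  [-0.1,0.01,0,0,0,0,0],
  [-0.2,0.01,0,0,0,0,0],
  [-0.3,0.01,0,0,0,0,0],
  [-0.4,0.01,0,0,0,0,0],
  [-0.5,0.01,0,0,0,0,0],
  [-0.6,0.01,0,0,0,0,0],
  [-0.7,0.01,0,0,0,0,0],
  [-0.8,0.01,0,0,0,0,0],
  [-0.86,0.01,0,0,0,0,0],
  [-0.9,0.01,0,0,0,0,0],
  [-0.9,0.01,0,0,0,0,0],
])

```text
clock: 43.6
eef_pos: [0.4834, -0.4511, 0.0424]
ee_rot: [0.047, 0.999, -0.0, -0.0]
wrist_force: [-10.7, -1.2, 6.3]
gripper_width: 0.0003
```

Emit:
move_arm([
  [-0.02,0,0,0,0,0,0],
  [-0.04,0,0,0,0,0,0],
  [-0.04,0,0,0,0,0,0],
])

```text
clock: 43.9
eef_pos: [0.4852, -0.4512, 0.0424]
ee_rot: [0.047, 0.999, -0.0, -0.0]
wrist_force: [-11.5, 0.6, 6.0]
gripper_width: -0.0
```

Emit:
move_arm([
  [-0.02,0,0,0,0,0,0],
  [-0.04,0,0,0,0,0,0],
  [-0.04,0,0,0,0,0,0],
])

```text
clock: 44.2
eef_pos: [0.4871, -0.4514, 0.0425]
ee_rot: [0.047, 0.999, -0.0, -0.0]
wrist_force: [-11.2, 0.1, 6.2]
gripper_width: 0.0
```

Emit:
move_arm([
  [-0.02,0,0,0,0,0,0],
  [-0.04,0,0,0,0,0,0],
  [-0.04,0,0,0,0,0,0],
])

```text
clock: 44.5
eef_pos: [0.4882, -0.4515, 0.0424]
ee_rot: [0.047, 0.999, -0.0, -0.001]
wrist_force: [-18.2, 0.5, 9.4]
gripper_width: -0.0001
```

At the stop (force rose to 18 N). I'll add a hair more and hold for more than 3 s.

Emit:
move_arm([
  [-0.02,0,0,0,0,0,0],
  [-0.02,0,0,0,0,0,0],
  [-0.02,0,0,0,0,0,0],
  [-0.02,0,0,0,0,0,0],
  [-0.02,0,0,0,0,0,0],
  [-0.02,0,0,0,0,0,0],
  [-0.02,0,0,0,0,0,0],
  [-0.02,0,0,0,0,0,0],
  [-0.02,0,0,0,0,0,0],
  [-0.02,0,0,0,0,0,0],
  [-0.02,0,0,0,0,0,0],
  [-0.02,0,0,0,0,0,0],
  [-0.02,0,0,0,0,0,0],
  [-0.02,0,0,0,0,0,0],
  [-0.02,0,0,0,0,0,0],
  [-0.02,0,0,0,0,0,0],
  [-0.02,0,0,0,0,0,0],
  [-0.02,0,0,0,0,0,0],
])

```text
clock: 46.3
eef_pos: [0.4883, -0.4515, 0.0424]
ee_rot: [0.047, 0.999, -0.0, -0.002]
wrist_force: [-24.2, 2.4, 13.9]
gripper_width: -0.0002
```

Run:
```python
from h import *
c=capture("side"); cv2.imwrite(f"pics/s24.png",cv2.resize(c["pixels"][60:190,330:500,::-1],None,fx=4,fy=4))
c=capture("top");W=world(c);I=c["pixels"]
print("slide",rect(W,(470,185,530,268),lambda r,g,b,z:(z>0.055)&(z<.07)&(r>b+40),I))
```

```text
slide {'n': 29, 'c': (507.7, -446.7), 'size': (31.4, 9.1), 'ang': 85.1, 'z': 65.6}
```

Emit:
move_arm([
  [0,0,0,0,0,0,0],
  [0,0,0,0,0,0,0],
  [0,0,0,0,0,0,0],
  [0,0,0,0,0,0,0],
  [0,0,0,0,0,0,0],
  [0,0,0,0,0,0,0],
  [0,0,0,0,0,0,0],
  [0,0,0,0,0,0,0],
  [0,0,0,0,0,0,0],
  [0,0,0,0,0,0,0],
  [0,0,0,0,0,0,0],
  [0,0,0,0,0,0,0],
  [0,0,0,0,0,0,0],
  [0,0,0,0,0,0,0],
  [0,0,0,0,0,0,0],
  [0,0,0,0,0,0,0],
])

```text
clock: 48.0
eef_pos: [0.4883, -0.4515, 0.0425]
ee_rot: [0.047, 0.999, -0.0, -0.002]
wrist_force: [-24.4, 1.3, 13.3]
gripper_width: -0.0003
```

View pics/s24.png

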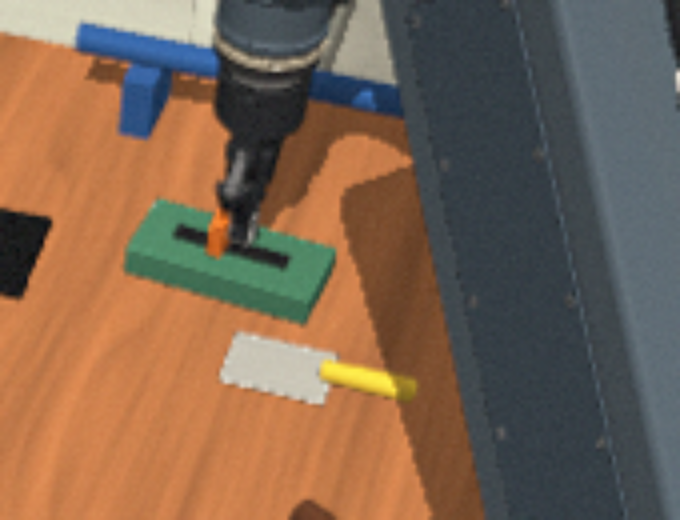

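Held at the stop for about 3.6 s. The paddle moved from x≈460 to 507, matching its 45 mm travel. Let it spring back and retreat up.

Emit:
move_arm([
  [0.2,0,0,0,0,0,0],
  [0.5,0,0,0,0,0,0],
  [0.8,0,0,0,0,0,0],
  [1.1,0,0,0,0,0,0],
  [1.4,0,0,0,0,0,0],
  [1.4,0,-0.5,0,0,0,0],
  [1.4,0,-1.3,0,0,0,0],
  [1.4,0,-2.2,0,0,0,0],
  [1.4,0,-3.1,0,0,0,0],
  [1.4,0,-3.1,0,0,0,0],
  [1.4,0,-3.1,0,0,0,0],
  [1.4,0,-3.1,0,0,0,0],
])

```text
clock: 49.2
eef_pos: [0.421, -0.4446, 0.1964]
ee_rot: [0.046, 0.999, 0.0, 0.0]
wrist_force: [0.2, 0.5, -0.0]
gripper_width: -0.0001
```

Run:
```python
from h import *
for n in WC: lean(n)
c=capture("top");W=world(c);I=c["pixels"]
cv2.imwrite("pics/top25.png",I[:,:,::-1])
print("slide",rect(W,(470,185,530,268),lambda r,g,b,z:(z>0.055)&(z<.07)&(r>b+40),I))
c=capture("side"); cv2.imwrite("pics/s25.png",c["pixels"][:,:,::-1])
s=sensors.state();print(s["clock"],s["eef_pos"],s["wrist_force"])
```

```text
red 465 normal [-0.708 -0.006  0.707] x [-0.3 78. ] y [-115.5  -64.9] z [13.6 93. ]
green 391 normal [-0.711 -0.014  0.703] x [ 0.4 77.5] y [-25.9  23.3] z [13.8 92.4]
purple 358 normal [-0.706 -0.009  0.708] x [ 0.4 78.3] y [ 64.1 114.8] z [15.2 92.1]
slide {'n': 104, 'c': (459.6, -448.5), 'size': (45.0, 13.7), 'ang': 85.1, 'z': 64.7}
49.45 [ 0.42092194 -0.44473536  0.19665079] [-0.21995391  0.23797994  0.89773384]
```

View pics/top25.png

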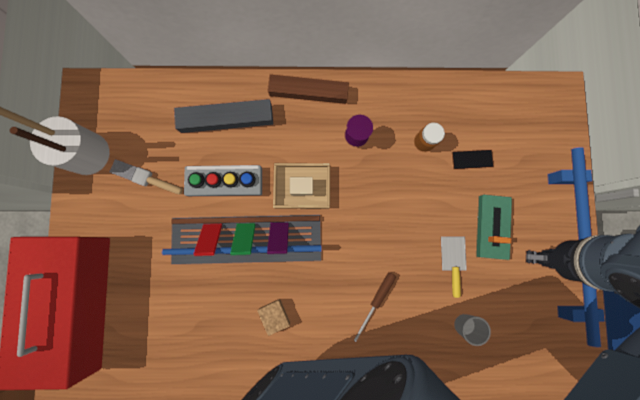

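View pics/s25.png

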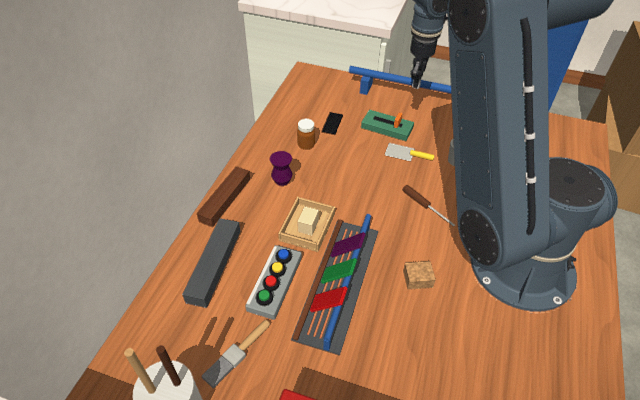

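The final views show the panels leaning at (208,239), (243,238) and (278,238), the brick in the tray at (301,186), the slide back at rest and the other things unmoved. The robot is clear of everything.

```bash
python3 -c "
from workcell import ctrl
print(ctrl.hand_in())"
```

```text
the job is handed in; nothing more can be done
None
```

The whole job was done in the order you asked and handed in at about 49 s; the hand-in reports no verdict.

- **Brick:** it is in the wooden tray.
- **Panels:** red, green and purple lean side by side on the rack at 90 mm pitch. There was no amber panel in the scene, and I left the black look-alike where it lay.
- **Keys:** blue, yellow and green were pressed in that order. Each one met its end stop, with the force at 13–28 N against the 5 N spring. I passed well above the red key and did not touch it.
- **Slide:** it was pushed to its stop, held there for about 3.6 s and let go.

**Last checks:** all three panels measured within about 0.5° of 45°, with their feet at the ridge. The slide was back at its rest position, the brick was in the tray, the other things looked unmoved and the robot was clear of everything.

**One thing that did not go cleanly:** while backing away from the red panel, the wrist pitch joint reached its range limit (2.04 rad) and the wrist force read about 27 N for a moment. I made the later retreats shorter.

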